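Scoop wooden beads from the stock bin into the pail

ROBOT

A 6-joint arm with a two-finger parallel gripper is mounted at the origin on a cart in front of the work surface, level with it; the furniture and walls round the work are solid. World frame = base frame: x ahead of the robot, y to its left, z up, the work surface at z = 0. Lengths are in m, angles in rad, forces in N, time in s.
With the tool pointing down it reaches from about 0.3 to 0.85 m from the base axis. Payload 5.4 kg.
Tool frame: the origin (TCP) lies at the very end of the fingers, on their centre line; the grasp point (between the pads) lies 19 mm behind it; z points along the fingers, y is the line along which they close (so a half turn about z gives the same grasp; the last joint's range is limited). The gripper opens to 85 mm and grips with 20 to 120 N. Pads are 22 mm wide; open, the fingers measure 114 mm over their backs; the gripper's body (76 mm by 85 mm) begins 54 mm behind the grasp point. The pads swing forward as they close: fully open they stand 13 mm farther back than shut.
Start: joints at [-0.21, 0.158, 1.597, -0, 1.386, -0.21], TCP at [0.575, -0, 0.231] pointing down, gripper open.
Joint ranges: [-2.91, 2.91], [-0.94, 2.29], [0.18, 2.7], [-1.29, 4.43], [0.17, 2.64], [-3, 3]. Speed limits (rad/s): [2.57, 2.57, 3.14, 3.14, 3.14, 3.14].

INTERFACE

Orientations are given as a unit quaternion [w, x, y, z].
In Python, from rig import manip gives the robot as it stands. The module is installed in compiled form; this text tells all that it offers.
- The arm moves only by the tool carry_out, never from a script. Its argument "series" is a list of rows, each an object with "grip": the finger opening in mm, from 0 to 85.4; "offset": the shift along the tool's x, y, z normalised to -1 to 1, where 1 is 30 cm, a list of three; "delta_rot": the turn, a rotation vector about the tool's x, y, z normalised to -1 to 1, where 1 is 60 degrees, a list of three. A call has 1 to 8 rows; each row shifts and turns the commanded pose from where the row before left it, along the tool's axes as they then stand; what a row does not reach is not made up. A row lasts 1/10 s, in which the tool goes at most 50 mm and 8.59 degrees, less where a joint would pass 70% of its speed; a pose out of reach is approached as far as the arm can. A call with a number of a shift or a turn outside -1 to 1 is refused whole. A call with a gripper value outside its range is refused whole. The fingers move at their own pace and stop on an object; the grip force is fixed at half the most. Time passes only in rows, so rows that do not move let the fingers close. It gives the time, the measured TCP pose, the force, the opening and the grip force at its end, in the units of the state.
- manip.state(): the state, without advancing time (a new reading comes with each control period).
- manip.capture(name): name is "scene" or "side" or "wrist"; returns a dict with "frame" (400x640x3 uint8, red, green, blue), "K" (3x3 intrinsics, pixels), "view" (4x4, takes a point from world to camera coordinates); the wrist camera has in their place "mount" (4x4, takes a point from camera to tool coordinates, whose origin is the TCP and whose axes are the flange's). Camera axes: x right, y up, looking along -z (the intrinsics and any distortion apply to the point x, -y, -z); pixel columns grow to the right and rows downward; lengths in m; the calibration is good to about 2 mm. The wrist camera is an equidistant fisheye: a pixel r from the principal point sees the ray r / f radians off the axis. A picture is of the moment at which its call begins: read the wrist's pose just before it. There is no depth.
- manip.job_done(): hands the job in; it is judged then, once.
The state is a dict: "time_s": time; "joint_pos": joint angles; "dq": joint speeds; "tau": joint torques, N m; "position": TCP position; "tcp_rot": TCP orientation; "wrist_force": force on the tool from outside, world axes, zero at the start; "moment": the same for the moment, N m; "gripper_width": finger opening in m; "gripper_force": force on a finger pad.
Only numpy, scipy, OpenCV 4.12 (cv2) and the standard library are available. Lean on these libraries where they do the work, as an engineer would, in place of code of your own. Each camera call takes 0.05 s, during which the arm holds its last target. There are 200 camera calls.

TASK

First fold the pail's carry handle down off the mouth until it seats at its far end. Then use the hand scoop, never the fingers, to take at least three of the six wooden beads from the stock bin and tip them into the pail; beads that are not in the pail must be in the bin, none spilled. Finally lay the scoop back flat on its base on the bench, empty, and leave the other things on the bench where they are.

Things in the scene. Friction and masses are not known exactly. Their poses are not given: they have to be found in the camera images.
- pail: round steel pail, 150 mm across at the rim, 74 mm tall, wall 3 mm, inner floor 4 mm up, open at the top; fixed to the bench. Origin: centre of its underside, z up; its +x is the side its handle folds down to
- bail (a joint): the pail's carry handle, a wire arch hinged at the two side ears; 0 = upright across the mouth, 1.57 = folded down level on the pail's +x side against its stop. The hinge is stiff: the handle stays where it is left, and about 2 N at the grip moves it
- bail_grip (a point): centre of the handle's wooden grip tube (16 mm thick, 60 mm long, along the pail's y axis); 86 mm from the hinge line, so 150 mm above the bench when upright
- bail_hinge (a point): middle of the handle's hinge line (along the pail's y axis), 64 mm above the bench, on the pail's axis; turning positive takes the grip from straight up to the pail's +x
- stock_bin: grey open bin fixed to the bench, 210 mm along x, 100 along y. Origin: centre of its underside. Floor top at z = 8 mm, flat from x = -103 to +72 mm; inside y = -43 to 43 mm; side walls 52 mm tall; low front wall at x = -105, 24 mm tall; far end wall leans outwards 40 degrees, from x = 72 mm at the floor to 104 mm at its top, 46 mm up
- scoop: aluminium hand scoop, 120 g. Origin: centre of the bowl's underside, z up, +x to the open lip. Bowl 70 mm wide (inside 66), from the back wall at x = -40 to the thin wedge lip at x = +51 mm; floor 2.5 mm, walls 34 mm tall (20 near the lip). Wooden handle, 20 mm wide (y), 15 thick, rises backwards (to -x) at 45 degrees from the back wall to its end at x = -125, z = 112 mm
- scoop_grip (a point): point on the handle's centre line to hold it, 32 mm below the handle's end: x = -102, z = 90 mm in the scoop's frame; same axes as the scoop
- scoop_lip (a point): middle of the scoop's lip edge, x = 51, z = 0 mm in the scoop's frame
- bead0: origin at the centre; one of the six alike turned wooden beads, barrel shaped, 20 mm across and 18 mm tall (along its z), 12 g
- bead1: origin at the centre; one of the six alike turned wooden beads, barrel shaped, 20 mm across and 18 mm tall (along its z), 12 g
- bead2: origin at the centre; one of the six alike turned wooden beads, barrel shaped, 20 mm across and 18 mm tall (along its z), 12 g
- bead3: origin at the centre; one of the six alike turned wooden beads, barrel shaped, 20 mm across and 18 mm tall (along its z), 12 g
- bead4: origin at the centre; one of the six alike turned wooden beads, barrel shaped, 20 mm across and 18 mm tall (along its z), 12 g
- bead5: origin at the centre; one of the six alike turned wooden beads, barrel shaped, 20 mm across and 18 mm tall (along its z), 12 g
- clamp_knob: bystander: black fluted plastic knob, 50x52 mm, 57 tall; origin at the centre of its underside
- wood_cup: bystander: small turned wooden cup, 52 mm across, 70 tall; origin at the centre of its underside
- burl_blank: bystander: upright wooden cylinder, 40 mm across, 62 tall; origin at the centre of its underside
- sanding_pad: bystander: red sanding pad, 50x75 mm, 18 thick; origin at the centre of its underside
- tape_measure: bystander: yellow tape measure lying flat, 62x80 mm, 32 tall; origin at the centre of its underside
- log_blank: bystander: short round log, 45 mm thick, 87 long, lying; origin at the centre of its underside
- chuck_key: bystander: T-handle chuck key lying flat, 60x95 mm, 15 tall; origin at the centre of its underside

How it is judged:
By the outcome, as a careful person would: the job done as asked, in the order asked, and still so for the second after the job is handed in, with the robot touching nothing.
It also fails if it takes over 72 s, if anything falls off the work surface, if the arm or the gripper's body presses on something with over 40 N, if the wrist force passes 120 N, or if a joint passes its speed limit or range.

## Working session

There is one attempt and no reset: what is moved stays moved. The work goes in short steps, Python scripts to look and compute and a tool call to move; the robot and the scene stay as the last step left them, time stands still between calls to the robot, and variables do not carry over. Pictures are saved under pics/ and viewed, at most 10 in all, crops included, and the job is handed in when it is done.

Besides the shell and the picture viewer there is one more tool, called after "Call:" as a command line: name --argument value ..., lists and objects as JSON in quotes. carry_out: Moves the arm, as the interface text tells. Its arguments: {"type":"object","properties":{"series":{"type":"array"}},"required":["series"]}

```bash
mkdir -p pics; cat > h.py <<'E'
import numpy as np, cv2
from rig import manip
from scipy.spatial.transform import Rotation as R
def snap(cam,name,crop=None,scale=1):
    c=manip.capture(cam); np.savez('pics/'+name+'.npz',**{k:np.array(v) for k,v in c.items()})
    f=c['frame'][:,:,::-1]
    cv2.imwrite('pics/'+name+'.png',f)
    return c
def ray(c,u,v):
    K=np.array(c['K']);V=np.array(c['view'])
    d=np.linalg.inv(K)@[u,v,1]; d=np.array([d[0],-d[1],-d[2]])
    Rm=V[:3,:3]; o=-Rm.T@V[:3,3]
    return o,Rm.T@d
def atz(c,u,v,z):
    o,d=ray(c,u,v); return o+d*(z-o[2])/d[2]
def proj(c,p):
    K=np.array(c['K']);V=np.array(c['view']); p=np.atleast_2d(p)
    q=p@V[:3,:3].T+V[:3,3]; q=np.c_[q[:,0],-q[:,1],-q[:,2]]@K.T
    return q[:,:2]/q[:,2:]
def load(n): return dict(np.load('pics/'+n+'.npz'))
def tri(a,ua,b,ub):
    o1,d1=ray(a,*ua);o2,d2=ray(b,*ub)
    A=np.c_[d1,-d2]; s=np.linalg.lstsq(A,o2-o1,rcond=None)[0]
    p,q=o1+s[0]*d1,o2+s[1]*d2
    return (p+q)/2,np.linalg.norm(p-q)
E
python3 - <<'E'
from h import *
for n in('scene','side'):
    c=snap(n,n); print(c['K'],c['view'], c.keys())
im=np.vstack([cv2.imread('pics/scene.png'),cv2.imread('pics/side.png')])
print(manip.state())
E
```

```text
[[466.91969342   0.         318.05304527]
 [  0.         466.91969342 195.39095517]
 [  0.           0.           1.        ]] [[ 0.90368623 -0.42813939  0.00691825 -0.46743743]
 [ 0.17062535  0.37486849  0.91124125 -0.17341311]
 [-0.3927317  -0.82229574  0.41181492 -1.24050965]
 [ 0.          0.          0.          1.        ]] dict_keys(['frame', 'K', 'view'])
[[368.96726393   0.         310.40947226]
 [  0.         368.96726393 194.61443359]
 [  0.           0.           1.        ]] [[-0.80271281  0.59623313 -0.01257775  0.42845938]
 [-0.513791   -0.68070508  0.52216798  0.16201472]
 [ 0.30277211  0.42561326  0.85274991 -1.41050623]
 [ 0.          0.          0.          1.        ]] dict_keys(['frame', 'K', 'view'])
{'time_s': 0.1, 'joint_pos': array([-2.10116613e-01,  1.58999126e-01,  1.59815124e+00, -2.93582542e-06,
        1.38619729e+00, -2.10093787e-01]), 'dq': array([ 3.53795195e-05, -1.48833858e-03, -2.24842778e-03, -1.61024559e-03,
       -8.10561491e-05,  3.05253909e-04]), 'tau': array([-7.57551825e-04, -3.96992576e+01, -3.32336462e+01, -2.75585571e-04,
        4.22027864e-03, -6.59638424e-07]), 'position': array([5.74440312e-01, 8.77643166e-05, 2.30385495e-01]), 'tcp_rot': array([-7.35466945e-04,  7.07114388e-01,  7.07098630e-01, -4.78641573e-04]), 'wrist_force': array([-0.21906979,  0.2270171 ,  0.73062169]), 'moment': array([0.0277996 , 0.03983286, 0.06911023]), 'gripper_force': 0.0, 'gripper_width': 0.08579121739375203}
```

View pics/scene.png

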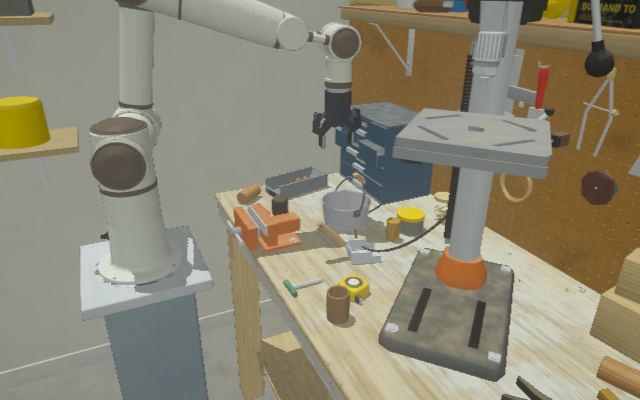

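View pics/side.png

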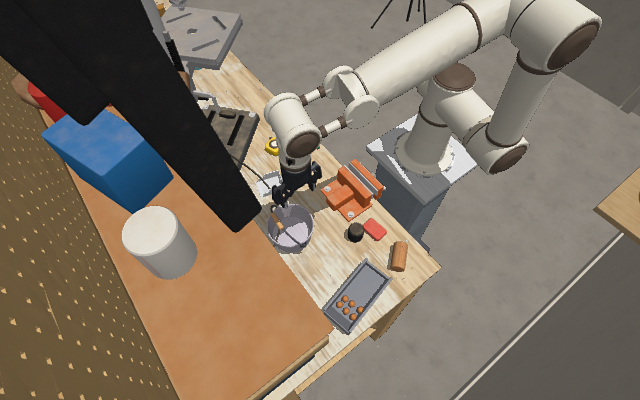

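Scene: pail about (346,212) with its handle up, scoop bowl about (362,250), and bin about (297,182). Side: pail about (290,228), beads about (350,307). I'll enlarge both.

```bash
python3 - <<'E'
import cv2
a=cv2.imread('pics/scene.png')[160:310,230:430]; cv2.imwrite('pics/scene_c.png',cv2.resize(a,None,fx=4,fy=4,interpolation=cv2.INTER_CUBIC))
a=cv2.imread('pics/side.png')[165:335,230:430]; cv2.imwrite('pics/side_c.png',cv2.resize(a,None,fx=3.5,fy=3.5,interpolation=cv2.INTER_CUBIC))
E
```

```text
(no output)
```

View pics/scene_c.png

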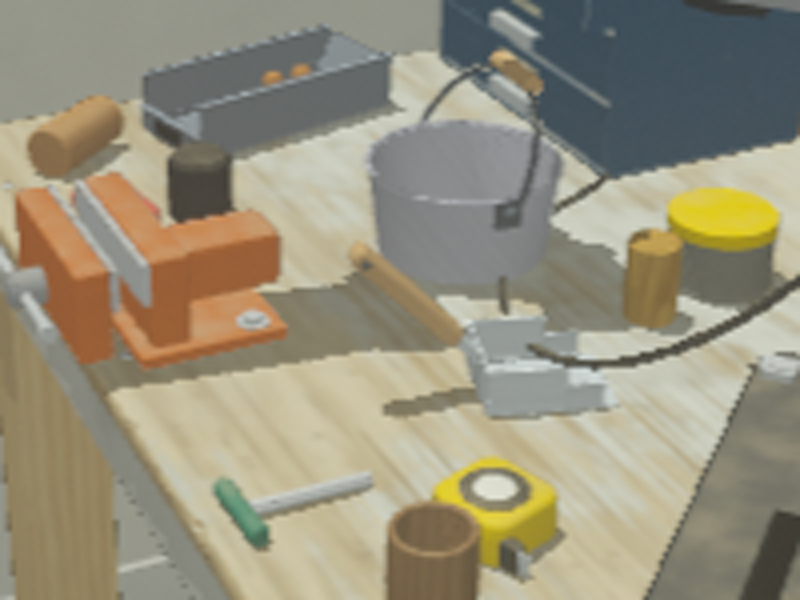

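View pics/side_c.png

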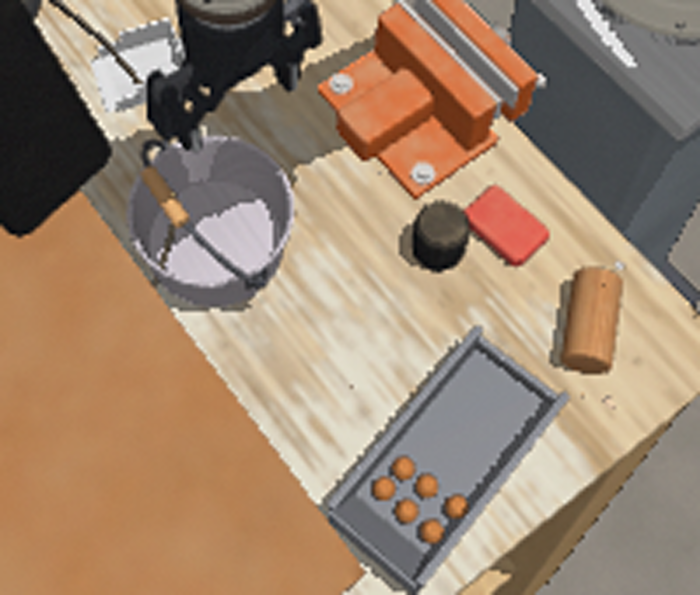

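Crops: bail grip at scene_c (516,72) and side_c (166,195). Scoop handle top at scene_c (358,252), lip corner at (612,402). Bin corners in side_c are (478,328), (567,398), (415,590) and (328,508); beads around (415,500).

```bash
python3 - <<'E'
from h import *
np.set_printoptions(precision=4,suppress=True)
a=load('scene');b=load('side')
S=lambda x,y:(230+x/4-.4,160+y/4-.4)
T=lambda x,y:(230+x/3.5-.4,165+y/3.5-.4)
print('grip',tri(a,S(516,72),b,T(166,195)))
# pail rim ellipse extremes in side: fit by points at z=.074
P=[(132,215),(150,165),(200,140),(260,150),(293,195),(285,245),(245,290),(165,280)]
pts=np.array([atz(b,*T(*p),.074)[:2] for p in P])
A=np.c_[2*pts,np.ones(len(pts))];s=np.linalg.lstsq(A,(pts**2).sum(1),rcond=None)[0]
print('pail side',s[:2],np.sqrt(s[2]+s[:2]@s[:2]))
P=[(370,165),(400,130),(465,120),(530,130),(560,165),(400,195),(460,205)]
pts=np.array([atz(a,*S(*p),.074)[:2] for p in P])
A=np.c_[2*pts,np.ones(len(pts))];s=np.linalg.lstsq(A,(pts**2).sum(1),rcond=None)[0]
print('pail scene',s[:2],np.sqrt(s[2]+s[:2]@s[:2]))
print('ears',atz(a,*S(508,215),.064),atz(b,*T(258,280),.064),atz(b,*T(150,150),.064), atz(a,*S(425,118),.064))
for p,z in [((478,328),.024),((567,398),.024),((415,590),.046),((328,508),.046)]: print('bin',atz(b,*T(*p),z))
for p,z in [((145,75),.052),((325,28),.052),((390,55),.052),((215,147),0),((147,120),.024)]: print('binS',atz(a,*S(*p),z))
for p in [(404,467),(384,488),(427,485),(406,510),(456,505),(432,531)]: print('bead',atz(b,*T(*p),.017))
print('cable end',tri(a,S(535,348),b,T(140,80)))
print('scoop htop',atz(a,*S(358,252),.112))
for p,z in [((492,415),0),((612,402),.0),((470,345),.034),((545,320),.034),((487,372),.034)]: print('scoop',atz(a,*S(*p),z))
for p,z in [((93,62),.034),((105,110),0),((160,25),.034)]: print('scoopside',atz(b,*T(*p),z))
print('knob',atz(b,*T(435,262),0),'vise top',tri(a,S(112,180),b,T(455,0))[0], 'tool chest',atz(b,*T(170,308),0))
E
```

```text
grip (array([ 0.6396, -0.0242,  0.1396]), np.float64(0.0018133853395822545))
pail side [ 0.601  -0.0147] 0.07672410284180596
pail scene [ 0.5988 -0.0253] 0.07630683669059757
ears [ 0.5927 -0.1025  0.064 ] [0.6043 0.0594 0.064 ] [ 0.6077 -0.1093  0.064 ] [0.6189 0.0801 0.064 ]
bin [0.4639 0.2015 0.024 ]
bin [0.4446 0.2971 0.024 ]
bin [0.6572 0.3433 0.046 ]
bin [0.6734 0.2512 0.046 ]
binS [0.4519 0.2897 0.052 ]
binS [0.6435 0.33   0.052 ]
binS [0.6684 0.2438 0.052 ]
binS [ 0.4925  0.2295 -0.    ]
binS [0.4409 0.257  0.024 ]
bead [0.5953 0.2573 0.017 ]
bead [0.6202 0.2609 0.017 ]
bead [0.5894 0.2808 0.017 ]
bead [0.617  0.2863 0.017 ]
bead [0.5806 0.3083 0.017 ]
bead [0.6106 0.3126 0.017 ]
cable end (array([ 0.5582, -0.2079,  0.0171]), np.float64(0.0034762376292705598))
scoop htop [ 0.4284 -0.192   0.112 ]
scoop [ 0.502  -0.2457  0.    ]
scoop [ 0.583  -0.2653  0.    ]
scoop [ 0.5036 -0.2101  0.034 ]
scoop [ 0.5666 -0.202   0.034 ]
scoop [ 0.4971 -0.2451  0.034 ]
scoopside [ 0.5903 -0.2455  0.034 ]
scoopside [ 0.6036 -0.2102  0.    ]
scoopside [ 0.5107 -0.2425  0.034 ]
knob [0.4442 0.1214 0.    ] vise top [ 0.3061 -0.041   0.1243] tool chest [0.6715 0.009  0.    ]
```

```bash
python3 - <<'E'
from h import *
np.set_printoptions(precision=4,suppress=True)
a=load('scene');b=load('side')
S=lambda x,y:(230+x/4-.4,160+y/4-.4)
T=lambda x,y:(230+x/3.5-.4,165+y/3.5-.4)
print('chest',atz(a,*S(615,178),0),atz(a,*S(442,50),0),atz(a,*S(800,138),0))
o,d1=ray(a,345,12);_,d2=ray(a,640,78);n=np.cross(d1,d2)
for p in [(175,310),(360,560)]:
    o2,d=ray(b,*T(*p)); t=n@(o-o2)/(n@d); print('shelf',o2+t*d)
# bail tube ends
for s in [(495,60),(535,88)]:
    print('tube',atz(a,*S(*s),.1396))
E
```

```text
chest [0.7753 0.0315 0.    ] [0.7799 0.3519 0.    ] [0.9691 0.0337 0.    ]
shelf [0.7653 0.2432 0.5845]
shelf [0.7671 0.378  0.5909]
tube [0.638  0.0035 0.1396]
tube [ 0.6376 -0.0578  0.1396]
```

Call:
carry_out --series '[{"grip":0,"offset":[-0.08,0.1,0.05],"delta_rot":[0,0,0]},{"grip":0,"offset":[0,0.017,0.1],"delta_rot":[0,0,0]},{"grip":0,"offset":[0,0,0.1],"delta_rot":[0,0,0]},{"grip":0,"offset":[0,0,0.08],"delta_rot":[0,0,0]},{"grip":0,"offset":[0,0,0],"delta_rot":[0,0,0]}]'

```text
time_s: 0.6
position: [0.6068, -0.0233, 0.1275]
tcp_rot: [-0.004, 0.707, 0.707, -0.002]
wrist_force: [0.6, 0.0, -0.4]
gripper_width: 0.0127
gripper_force: 0.0
```

Call:
carry_out --series '[{"grip":0,"offset":[0,0.037,0],"delta_rot":[0,0,0]},{"grip":0,"offset":[0,0.05,0.033],"delta_rot":[0,0,0]},{"grip":0,"offset":[0,0.035,0.037],"delta_rot":[0,0,0]},{"grip":0,"offset":[0,0.023,0.03],"delta_rot":[0,0,0]},{"grip":0,"offset":[0,0.017,0.033],"delta_rot":[0,0,0]},{"grip":0,"offset":[0,0,0],"delta_rot":[0,0,0]}]'

```text
time_s: 1.2
position: [0.6581, -0.0238, 0.091]
tcp_rot: [-0.001, 0.707, 0.707, -0.001]
wrist_force: [-0.7, 0.7, -0.2]
gripper_width: -0.0
gripper_force: 0.0
```

```bash
python3 - <<'E'
from h import *
c=snap('scene','s2'); 
x=c['frame'][140:290,230:430,::-1]; cv2.imwrite('pics/s2c.png',cv2.resize(x,None,fx=4,fy=4,interpolation=cv2.INTER_CUBIC))
E
```

```text
(no output)
```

View pics/s2c.png

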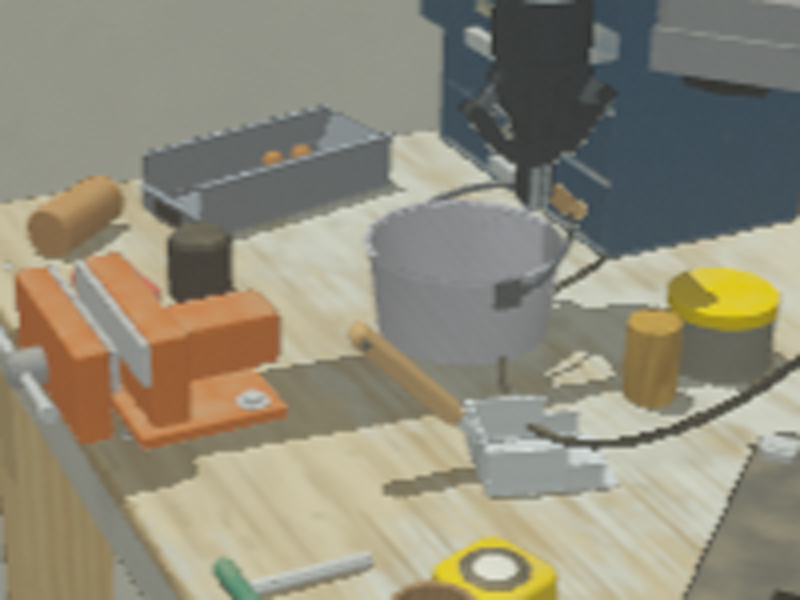

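Handle tilted to about 60° (grip at crop (570,203)). Next I'll press it down from above.

Call:
carry_out --series '[{"grip":0,"offset":[0,-0.01,-0.15],"delta_rot":[0,0,0]},{"grip":0,"offset":[0,0.1,0],"delta_rot":[0,0,0]},{"grip":0,"offset":[0,0,0.08],"delta_rot":[0,0,0]},{"grip":0,"offset":[0,0,0.05],"delta_rot":[0,0,0]},{"grip":0,"offset":[0,0,0.04],"delta_rot":[0,0,0]},{"grip":0,"offset":[0,0,0.03],"delta_rot":[0,0,0]},{"grip":0,"offset":[0,0,0],"delta_rot":[0,0,0]}]'

```text
time_s: 1.95
position: [0.684, -0.0237, 0.0753]
tcp_rot: [-0.002, 0.707, 0.707, -0.001]
wrist_force: [-0.4, 0.6, -0.7]
gripper_width: 0.0002
gripper_force: 0.0
```

Call:
carry_out --series '[{"grip":0,"offset":[0,0,0.008],"delta_rot":[0,0,0]},{"grip":0,"offset":[0,0,0.007],"delta_rot":[0,0,0]},{"grip":0,"offset":[0,0,0],"delta_rot":[0,0,0]}]'

```text
time_s: 2.25
position: [0.6858, -0.024, 0.0731]
tcp_rot: [0.0, 0.707, 0.707, 0.0]
wrist_force: [0.4, 0.5, 0.5]
gripper_width: -0.0003
gripper_force: 0.0
```

Call:
carry_out --series '[{"grip":0,"offset":[0,0,0.012],"delta_rot":[0,0,0]},{"grip":0,"offset":[0,0,0],"delta_rot":[0,0,0]},{"grip":0,"offset":[0,0,0],"delta_rot":[0,0,0]}]'

```text
time_s: 2.55
position: [0.6863, -0.0241, 0.0719]
tcp_rot: [0.001, 0.707, 0.707, 0.0]
wrist_force: [-5.6, 0.3, 9.9]
gripper_width: -0.0
gripper_force: 5.3
```

Call:
carry_out --series '[{"grip":0,"offset":[0,0,0.004],"delta_rot":[0,0,0]},{"grip":0,"offset":[0,0,0],"delta_rot":[0,0,0]},{"grip":0,"offset":[0,0,-0.16],"delta_rot":[0,0,0]},{"grip":0,"offset":[0,-0.05,-0.16],"delta_rot":[0,0,0]},{"grip":30,"offset":[-0.05,-0.16,-0.1],"delta_rot":[0,0,0]},{"grip":50,"offset":[-0.05,-0.16,0],"delta_rot":[0,0,0]},{"grip":50,"offset":[-0.05,-0.16,0],"delta_rot":[0,0,0]},{"grip":50,"offset":[-0.05,-0.1,0],"delta_rot":[0,0,0]}]'

```text
time_s: 3.35
position: [0.5017, -0.0816, 0.1894]
tcp_rot: [-0.0, 0.707, 0.707, -0.0]
wrist_force: [-0.2, -1.1, 0.1]
gripper_width: 0.0499
gripper_force: 0.0
```

```bash
python3 - <<'E'
from h import *
np.set_printoptions(precision=4,suppress=True)
a=load('scene');b=load('side')
for s in [(215,62),(242,12),(158,38),(170,0)]:
    for q in [(397,152),(550,160),(420,110)]: print(q,s,*tri(a,q,b,s))
s=manip.state();print(s['position'],s['tcp_rot'],s['joint_pos'])
c=snap('side','d2'); snap('scene','d2s'); w=snap('wrist','w2'); print(w['K'],w['mount'])
x=c['frame'][130:280,220:420,::-1]
l=cv2.resize(x,(700,525),interpolation=cv2.INTER_CUBIC)
cv2.imwrite('pics/d2c.png',l)
E
```

```text
(397, 152) (215, 62) [ 0.5142 -0.4446  0.3788] 0.06930875194205124
(550, 160) (215, 62) [ 0.5729 -0.6021  0.3633] 0.18381494678318064
(420, 110) (215, 62) [ 0.5627 -0.3933  0.4399] 0.007193770163691601
(397, 152) (242, 12) [ 0.3782 -0.5712  0.4296] 0.007245094884994312
(550, 160) (242, 12) [ 0.4046 -0.7131  0.4229] 0.2083580201374031
(420, 110) (242, 12) [ 0.4247 -0.5232  0.4767] 0.05305266227054591
(397, 152) (158, 38) [ 0.5628 -0.4988  0.4251] 0.23012859878238381
(550, 160) (158, 38) [ 0.6372 -0.6517  0.4039] 0.002926681396706559
(420, 110) (158, 38) [ 0.6101 -0.4408  0.4797] 0.1590570288119401
(397, 152) (170, 0) [ 0.4779 -0.6006  0.4621] 0.20616804149288845
(550, 160) (170, 0) [ 0.5365 -0.732   0.4483] 0.007537258606241271
(420, 110) (170, 0) [ 0.5249 -0.5417  0.5074] 0.1462850804165161
[ 0.5017 -0.0816  0.1894] [-0.0001  0.707   0.7072 -0.0002] [-0.3993  0.0212  1.8285 -0.0003  1.2923 -0.3995]
[[309.7069   0.     311.5075]
 [  0.     309.7069 197.5664]
 [  0.       0.       1.    ]] [[ 0.0011  0.9555  0.2951  0.0748]
 [ 1.     -0.0014  0.0009 -0.0003]
 [ 0.0013  0.2951 -0.9555 -0.1428]
 [ 0.      0.      0.      1.    ]]
```

View pics/d2c.png

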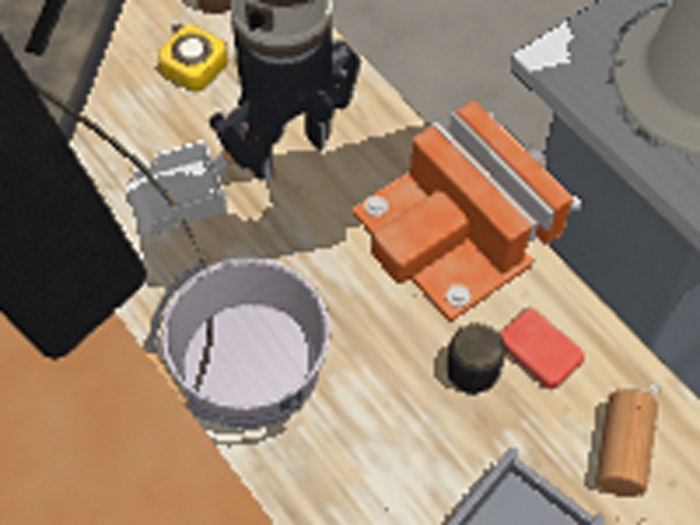

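View pics/w2.png

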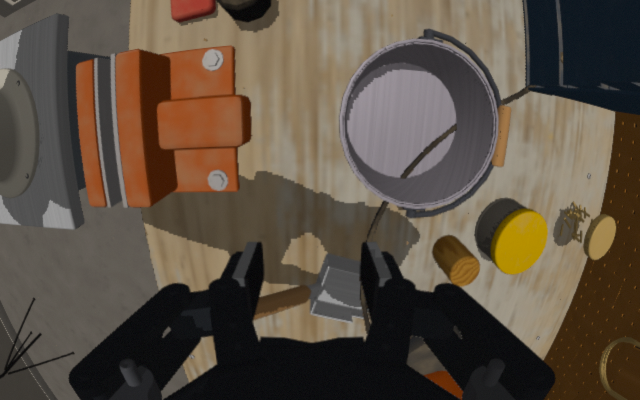

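Bail is seated on the far (+x) side, with its grip at wrist pixel (502,137). The cable passes through both pail and scoop, so it's only visual. Next: orient for the scoop.

Call:
carry_out --series '[{"grip":50,"offset":[-0.122,-0.078,-0.067],"delta_rot":[0,0,0]},{"grip":50,"offset":[-0.122,-0.078,-0.067],"delta_rot":[0,0,0]},{"grip":50,"offset":[-0.122,-0.078,-0.067],"delta_rot":[0,0,0.14]},{"grip":50,"offset":[0,0,0],"delta_rot":[0,0,0.14]},{"grip":50,"offset":[0,0,0],"delta_rot":[0,0,0.14]},{"grip":50,"offset":[0,0,0],"delta_rot":[0,0,0.14]},{"grip":50,"offset":[0,0,0],"delta_rot":[0,0,0.14]},{"grip":50,"offset":[0,0,0],"delta_rot":[0,0,0.14]}]'

```text
time_s: 4.3
position: [0.4354, -0.1916, 0.2502]
tcp_rot: [0.0, 0.942, 0.336, 0.0]
wrist_force: [0.2, -0.1, 0.1]
gripper_width: 0.0504
gripper_force: 0.0
```

Call:
carry_out --series '[{"grip":50,"offset":[0,0,0],"delta_rot":[0,0,0.14]},{"grip":50,"offset":[0,0,0],"delta_rot":[0,0,0.14]},{"grip":50,"offset":[0,0,0],"delta_rot":[0,0,0.14]},{"grip":50,"offset":[0,0,0],"delta_rot":[0,0,0.14]},{"grip":50,"offset":[0,0,0],"delta_rot":[0,0,0.14]},{"grip":50,"offset":[0,0,0],"delta_rot":[0,0,0.14]},{"grip":50,"offset":[0,0,0],"delta_rot":[0,0,0]}]'

```text
time_s: 5.0
position: [0.4352, -0.1915, 0.2502]
tcp_rot: [0.0, 0.996, -0.094, 0.0]
wrist_force: [-0.4, 0.5, -0.4]
gripper_width: 0.0501
gripper_force: 0.0
```

```bash
cat >> h.py <<'E'
def tf():
    s=manip.state(); q=s['tcp_rot']; T=np.eye(4); T[:3,:3]=R.from_quat([q[1],q[2],q[3],q[0]]).as_matrix(); T[:3,3]=s['position']; return T
def wsnap(name):
    T=tf(); c=snap('wrist',name); np.savez('pics/'+name+'.npz',T=T,**{k:np.array(v) for k,v in c.items()}); return load(name)
def wproj(c,p):
    M=np.linalg.inv(c['T']@c['mount']); q=np.atleast_2d(p)@M[:3,:3].T+M[:3,3]; q=np.c_[q[:,0],-q[:,1],-q[:,2]]
    rho=np.hypot(q[:,0],q[:,1]); th=np.arctan2(rho,q[:,2]); K=c['K']
    return np.c_[K[0,2]+K[0,0]*th*q[:,0]/rho, K[1,2]+K[1,1]*th*q[:,1]/rho]
def watz(c,u,v,z):
    K=c['K']; a=np.array([(u-K[0,2])/K[0,0],(v-K[1,2])/K[1,1]]); th=np.hypot(*a); d=np.r_[a/th*np.sin(th),np.cos(th)]
    W=c['T']@c['mount']; d=W[:3,:3]@[d[0],-d[1],-d[2]]; o=W[:3,3]; return o+d*(z-o[2])/d[2]
E
python3 - <<'E'
from h import *
c=wsnap('w3'); print(c['T'],manip.state()['joint_pos'])
E
```

```text
[[ 9.82350448e-01 -1.87047280e-01  9.55572830e-04  4.35247645e-01]
 [-1.87047004e-01 -9.82350895e-01 -3.71430097e-04 -1.91530694e-01]
 [ 1.00818281e-03  1.86137487e-04 -9.99999474e-01  2.50166338e-01]
 [ 0.00000000e+00  0.00000000e+00  0.00000000e+00  1.00000000e+00]] [-6.69779922e-01 -1.20134462e-01  1.84230508e+00  1.63398031e-04
  1.41861501e+00  1.08573166e+00]
```

View pics/w3.png

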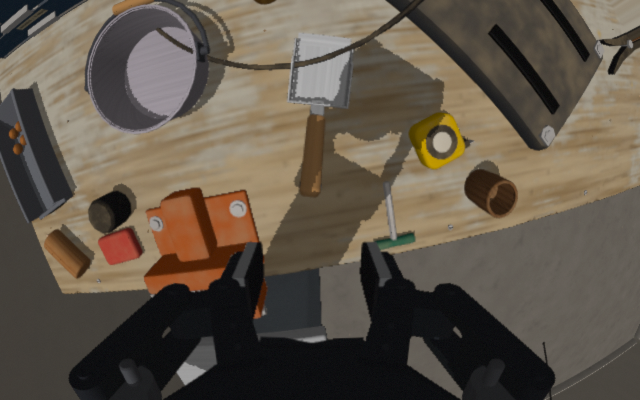

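Scoop in wrist view: handle end (311,190), bowl back corners (290,103)/(347,108), lip corners (297,34)/(353,38). I'll fit its pose.

```bash
python3 - <<'E'
from h import *
from scipy.optimize import least_squares
np.set_printoptions(precision=4,suppress=True)
c=load('w3');a=load('scene')
W=[((-.125,0,.112),(311,190)),((-.04,.035,.034),(290,103)),((-.04,-.035,.034),(347,108)),((.051,.035,.005),(298,34)),((.051,-.035,.005),(353,38))]
S=[((.051,-.035,0),(612,402)),((-.04,-.035,0),(492,415)),((-.125,0,.115),(358,248)),((-.04,-.035,.034),(487,372))]
S=[(m,(230+x/4-.4,160+y/4-.4)) for m,(x,y) in S]
def pts(p,L):
    m=np.array([q[0] for q in L]); r=R.from_euler('z',p[2]); return r.apply(m)+[p[0],p[1],0]
def f(p,w=1,s=1): return np.r_[w*(wproj(c,pts(p,W))-[q[1] for q in W]).ravel(),s*(proj(a,pts(p,S))-[q[1] for q in S]).ravel()]
for w,s in((1,0),(0,1),(1,1)):
    r=least_squares(f,[.53,-.22,-.2],args=(w,s)); print(r.x,np.degrees(r.x[2]));print(r.fun.reshape(-1,2).T.round(1))
p=r.x; print('grip',R.from_euler('z',p[2]).apply([-.102,0,.09])+[p[0],p[1],0])
# bin / pail checks from wrist
print('pail', [watz(c,*q,.074) for q in((87,68),(207,68),(147,3),(140,132))])
E
```

```text
[ 0.546  -0.2256 -0.2878] -16.49008586035383
[[ 0.  -1.9  1.9 -0.8  0.7  0.  -0.  -0.   0. ]
 [ 4.8 -1.6 -0.2 -3.2 -1.1  0.   0.  -0.   0. ]]
[ 0.5464 -0.2199 -0.228 ] -13.06089224248445
[[ 0.  -0.  -0.  -0.  -0.   1.7 -1.  -1.4  0.7]
 [ 0.   0.  -0.  -0.  -0.  -0.4  0.1  0.2 -0.2]]
[ 0.546  -0.2254 -0.2865] -16.414379524723092
[[ 0.  -2.   1.8 -1.   0.5  2.3 -1.  -1.1  0.7]
 [ 4.8 -1.5 -0.3 -3.2 -1.1  1.3  0.7 -0.2  0.4]]
grip [ 0.4482 -0.1966  0.09  ]
pail [array([0.6252, 0.0504, 0.074 ]), array([ 0.5715, -0.1068,  0.074 ]), array([ 0.6715, -0.0485,  0.074 ]), array([ 0.5251, -0.0102,  0.074 ])]
```

Call:
carry_out --series '[{"grip":50,"offset":[0,0,0],"delta_rot":[0,0,0.087]},{"grip":50,"offset":[0,0,0],"delta_rot":[0,0.14,0]},{"grip":50,"offset":[0,0,0],"delta_rot":[0,0.14,0]},{"grip":50,"offset":[0,0,0],"delta_rot":[0,0.14,0]},{"grip":50,"offset":[0,0,0],"delta_rot":[0,0.14,0]},{"grip":50,"offset":[0,0,0],"delta_rot":[0,0.14,0]},{"grip":50,"offset":[0,0,0],"delta_rot":[0,0.05,0]},{"grip":50,"offset":[0,0,0],"delta_rot":[0,0,0]}]'

```text
time_s: 5.85
position: [0.4333, -0.1912, 0.2484]
tcp_rot: [0.054, 0.915, -0.128, 0.379]
wrist_force: [0.8, -0.4, 1.1]
gripper_width: 0.0503
gripper_force: 0.0
```

```bash
cat >> h.py <<'E'
def axes():
    T=tf(); s=manip.state(); np.set_printoptions(precision=4,suppress=True)
    z=T[:3,2]; print('pos',T[:3,3],'z elev',np.degrees(np.arcsin(z[2])),'yaw',np.degrees(np.arctan2(z[1],z[0])),'x',T[:3,0],'y',T[:3,1],'J',s['joint_pos'],'F',s['wrist_force'],'t',s['time_s'],'w',s['gripper_width']); return T
def to(p,T=None):
    T=tf() if T is None else T; d=T[:3,:3].T@(np.array(p)-T[:3,3])/.3; print('offset to',np.array(p),'=',d,'mm',np.linalg.norm(d)*300)
E
python3 - <<'E'
from h import *
T=axes(); r=R.from_euler('z',-16,degrees=True)
for q in([-.131,0,.119],[-.0886,0,.0766]): to(r.apply(q)+[.546,-.2235,0],T)
E
```

```text
pos [ 0.4333 -0.1912  0.2484] z elev -45.02326524238342 yaw -16.07936670793534 x [ 0.6802 -0.1941  0.7068] y [-0.2757 -0.9613  0.0013] J [-1.0038 -0.8108  2.4815  0.6231  0.93    0.605 ] F [ 0.7894 -0.4105  1.1193] t 5.85 w 0.05027240667838619
offset to [ 0.4201 -0.1874  0.119 ] = [-0.3373 -0.0008  0.2729] mm 130.16071540381822
offset to [ 0.4608 -0.1991  0.0766] = [-0.3372 -0.001   0.4727] mm 174.21002569954703
```

Call:
carry_out --series '[{"grip":50,"offset":[-0.084,0,0.068],"delta_rot":[0,0,0]},{"grip":50,"offset":[-0.084,0,0.068],"delta_rot":[0,0,0]},{"grip":50,"offset":[-0.084,0,0.068],"delta_rot":[0,0,0]},{"grip":50,"offset":[-0.084,0,0.068],"delta_rot":[0,0,0]},{"grip":50,"offset":[0,0,0],"delta_rot":[0,0,0]}]'

```text
time_s: 6.35
position: [0.4199, -0.1851, 0.1166]
tcp_rot: [0.05, 0.916, -0.129, 0.376]
wrist_force: [-0.7, 0.1, -0.4]
gripper_width: 0.0499
gripper_force: 0.0
```

```bash
python3 - <<'E'
from h import *
T=axes(); r=R.from_euler('z',-16,degrees=True)
for q in([-.131,0,.119],[-.0886,0,.0766]): to(r.apply(q)+[.546,-.2235,0],T)
E
```

```text
pos [ 0.4199 -0.1851  0.1166] z elev -45.45175657199328 yaw -15.565784120110827 x [ 0.6845 -0.1985  0.7015] y [-0.2735 -0.9619 -0.0053] J [-1.0416 -0.6144  2.6582  0.8785  0.6872  0.2234] F [-0.7105  0.0693 -0.3914] t 6.35 w 0.04987842908601158
offset to [ 0.4201 -0.1874  0.119 ] = [ 0.0075  0.0071 -0.004 ] mm 3.328983187908873
offset to [ 0.4608 -0.1991  0.0766] = [0.0091 0.0081 0.1958] mm 58.86649007185055
```

Call:
carry_out --series '[{"grip":50,"offset":[0.004,0.004,0.08],"delta_rot":[0,0,0]},{"grip":50,"offset":[0.004,0.004,0.08],"delta_rot":[0,0,0]},{"grip":50,"offset":[0,0,0.036],"delta_rot":[0,0,0]},{"grip":50,"offset":[0,0,0],"delta_rot":[0,0,0]}]'

```text
time_s: 6.75
position: [0.4641, -0.2026, 0.0822]
tcp_rot: [0.053, 0.915, -0.127, 0.379]
wrist_force: [0.3, 0.8, -0.8]
gripper_width: 0.0496
gripper_force: 0.0
```

```bash
python3 - <<'E'
from h import *
T=axes(); r=R.from_euler('z',-16,degrees=True)
to(r.apply([-.0886,0,.0766])+[.546,-.2235,0],T)
c=wsnap('w4'); snap('scene','s4')
e=cv2.resize(load('s4')['frame'][160:300,250:400,::-1],(640,597),interpolation=cv2.INTER_CUBIC)
w=c['frame'][100:400,120:520,::-1]
im=np.zeros((597,800,3),np.uint8); im[:300,:400]=w; im[:,400:]=e[:,100:500]; cv2.imwrite('pics/w4c.png',im)
E
```

```text
pos [ 0.4641 -0.2026  0.0822] z elev -44.95938945224978 yaw -15.84476684693567 x [ 0.6797 -0.1932  0.7076] y [-0.2732 -0.962  -0.0002] J [-0.9314 -0.2492  2.528   1.1915  0.4824 -0.0741] F [ 0.3346  0.8032 -0.8036] t 6.75 w 0.049560043167369734
offset to [ 0.4608 -0.1991  0.0766] = [-0.0228 -0.0083  0.0035] mm 7.36356979859176
```

View pics/w4c.png

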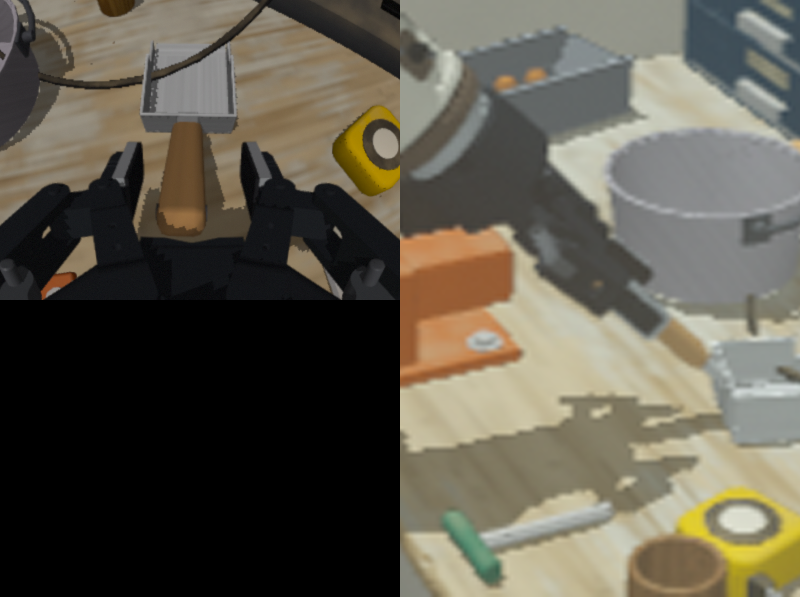

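Fingers straddle the handle; it sits about 2 mm left of centre and the tool is slightly high. I'll correct both and close.

Call:
carry_out --series '[{"grip":50,"offset":[-0.02,-0.009,0.003],"delta_rot":[0,0,0]},{"grip":50,"offset":[0,0,0],"delta_rot":[0,0,0]},{"grip":0,"offset":[0,0,0],"delta_rot":[0,0,0]},{"grip":0,"offset":[0,0,0],"delta_rot":[0,0,0]},{"grip":0,"offset":[0,0,0],"delta_rot":[0,0,0]},{"grip":0,"offset":[0,0,0],"delta_rot":[0,0,0]},{"grip":0,"offset":[0,0,0],"delta_rot":[0,0,0]},{"grip":0,"offset":[0,0,0],"delta_rot":[0,0,0]}]'

```text
time_s: 7.65
position: [0.4595, -0.1987, 0.0765]
tcp_rot: [0.054, 0.915, -0.129, 0.379]
wrist_force: [-4.2, 0.9, 5.4]
gripper_width: 0.019
gripper_force: 58.6
```

```bash
python3 - <<'E'
from h import *
T=axes(); r=R.from_euler('z',-16,degrees=True)
to(r.apply([-.0886,0,.0766])+[.546,-.2235,0],T)
E
```

```text
pos [ 0.4595 -0.1987  0.0765] z elev -44.95472569708641 yaw -16.052528245469073 x [ 0.6791 -0.1948  0.7077] y [-0.2761 -0.9611  0.0004] J [-0.9342 -0.2517  2.5457  1.2192  0.4764 -0.1054] F [-4.1908  0.9393  5.4245] t 7.65 w 0.019011651353090277
offset to [ 0.4608 -0.1991  0.0766] = [ 0.0034 -0.0001  0.0029] mm 1.3423205174495982
```

```bash
python3 - <<'E'
from h import *
from scipy.optimize import least_squares
np.set_printoptions(precision=4,suppress=True)
a=load('scene');b=load('side')
np.save('grasp.npy',tf())
S=lambda x,y:(230+x/4-.4,160+y/4-.4)
T=lambda x,y:(230+x/3.5-.4,165+y/3.5-.4)
for zf in(.024,.052):
  for zb in (.046,.052):
    B=[((-.105,-.05,zf),T(478,328)),((-.105,.05,zf),T(567,398)),((.105,.05,zb),T(415,590)),((.105,-.05,zb),T(328,508))]
    A=[((-.105,.05,.052),S(145,75)),((.105,.05,.052),S(325,28)),((.105,-.05,.052),S(390,55)),((-.105,-.05,0),S(215,147))]
    tr=lambda p,L:R.from_euler('z',p[2]).apply(np.array([q[0] for q in L]))+[p[0],p[1],0]
    f=lambda p:np.r_[(proj(b,tr(p,B))-[q[1] for q in B]).ravel(),(proj(a,tr(p,A))-[q[1] for q in A]).ravel()]
    r=least_squares(f,[.555,.27,.2]); print(zf,zb,r.x,np.degrees(r.x[2]),r.cost);print(r.fun.reshape(-1,2).T.round(1))
E
```

```text
0.024 0.046 [0.5622 0.2733 0.229 ] 13.122305602750869 22.744917852427374
[[-1.9 -0.7  1.7 -1.3 -1.7  0.6  1.3 -2.7]
 [ 1.2  1.  -0.2 -0.3 -0.7 -1.7 -0.7  4.2]]
0.024 0.052 [0.5627 0.2738 0.2308] 13.224941142920134 23.336261586994066
[[-2.  -0.8  1.9 -1.2 -1.6  0.6  1.3 -2.6]
 [ 1.3  1.2 -0.3 -0.5 -0.7 -1.8 -0.8  4.2]]
0.052 0.046 [0.5651 0.2756 0.2199] 12.597566394221856 20.525544346027868
[[-0.8  0.9  1.1 -1.7 -1.2  1.3  1.8 -2.4]
 [-1.  -0.5  1.1  0.7 -1.2 -2.  -1.   3.8]]
0.052 0.052 [0.5656 0.2761 0.2218] 12.705565675471064 19.9448408823567
[[-0.9  0.9  1.3 -1.7 -1.1  1.3  1.8 -2.3]
 [-0.9 -0.4  0.9  0.4 -1.2 -2.1 -1.1  3.7]]
```

Call:
carry_out --series '[{"grip":0,"offset":[0.024,0,-0.024],"delta_rot":[0,0,0]},{"grip":0,"offset":[0.094,0,-0.094],"delta_rot":[0,0,0]},{"grip":0,"offset":[0.106,0,-0.106],"delta_rot":[0,0,0]},{"grip":0,"offset":[0.106,0,-0.106],"delta_rot":[0,0,0]},{"grip":0,"offset":[0,0,0],"delta_rot":[0,0,0]}]'

```text
time_s: 8.15
position: [0.462, -0.2012, 0.2198]
tcp_rot: [0.058, 0.913, -0.126, 0.384]
wrist_force: [0.4, -0.4, -0.2]
gripper_width: 0.02
gripper_force: 58.9
```

```bash
cat >> h.py <<'E'
def SP(x,y,z,yaw,pitch=0,about=(0,0,0)):
    """scoop pose; (x,y,z) is where scoop point `about` goes; pitch>0 = lip up"""
    T=np.eye(4); T[:3,:3]=R.from_euler('ZY',[yaw,-pitch],degrees=True).as_matrix(); T[:3,3]=np.array([x,y,z])-T[:3,:3]@np.array(about); return T
XG=np.linalg.inv(SP(.546,-.2235,0,-16.05))@np.load('grasp.npy')
BIN=SP(.565,.275,0,12.8)
def binp(x,z,pitch=0,y=0,about=(0,0,0)):
    p=BIN@[x,y,z,1]; return SP(*p[:3],12.8,pitch,about)
LIP=(.051,0,0)
def scoop(): return tf()@np.linalg.inv(XG)
def plan(wps,step=.042,ang=8,start=None):
    T=tf() if start is None else start@XG; rows=[]
    for S in wps:
        G=S@XG; d=np.linalg.norm(G[:3,3]-T[:3,3]); rv=R.from_matrix(T[:3,:3].T@G[:3,:3]).as_rotvec(); a=np.degrees(np.linalg.norm(rv))
        n=max(1,int(np.ceil(max(d/step,a/ang)))); dp=(G[:3,3]-T[:3,3])/n
        for k in range(n):
            Rk=T[:3,:3]@R.from_rotvec(rv*k/n).as_matrix(); rows.append((Rk.T@dp/.3,np.degrees(rv/n)/60))
        T=G
    for o,r in rows: print(o.round(3).tolist(),r.round(3).tolist())
E
python3 - <<'E'
from h import *
axes(); print(scoop()[:3])
plan([SP(.564,.02,.145,0),binp(-.052,.11)])
E
```

```text
pos [ 0.462  -0.2012  0.2198] z elev -44.24955188486005 yaw -16.39545206547568 x [ 0.6724 -0.1866  0.7163] y [-0.275  -0.9614  0.0077] J [-0.9344 -0.6353  2.4579  0.6812  0.7571  0.5413] F [ 0.3527 -0.3946 -0.221 ] t 8.15 w 0.020018513973602887
[[ 0.9613  0.2753 -0.0098  0.5492]
 [-0.2752  0.9613  0.0104 -0.2266]
 [ 0.0123 -0.0073  0.9999  0.1444]]
[-0.018, -0.12, -0.021] [0.032, -0.002, -0.03]
[-0.014, -0.121, -0.017] [0.032, -0.002, -0.03]
[-0.01, -0.122, -0.013] [0.032, -0.002, -0.03]
[-0.006, -0.123, -0.008] [0.032, -0.002, -0.03]
[-0.002, -0.123, -0.004] [0.032, -0.002, -0.03]
[0.002, -0.123, -0.0] [0.032, -0.002, -0.03]
[-0.032, -0.124, -0.005] [0.025, 0.0, -0.025]
[-0.029, -0.125, -0.002] [0.025, 0.0, -0.025]
[-0.026, -0.126, 0.002] [0.025, 0.0, -0.025]
[-0.022, -0.126, 0.005] [0.025, 0.0, -0.025]
[-0.019, -0.127, 0.008] [0.025, 0.0, -0.025]
[-0.016, -0.127, 0.012] [0.025, 0.0, -0.025]
```

Call:
carry_out --series '[{"grip":0,"offset":[-0.018,-0.12,-0.021],"delta_rot":[0.032,-0.002,-0.03]},{"grip":0,"offset":[-0.014,-0.121,-0.017],"delta_rot":[0.032,-0.002,-0.03]},{"grip":0,"offset":[-0.01,-0.122,-0.013],"delta_rot":[0.032,-0.002,-0.03]},{"grip":0,"offset":[-0.006,-0.123,-0.008],"delta_rot":[0.032,-0.002,-0.03]},{"grip":0,"offset":[-0.002,-0.123,-0.004],"delta_rot":[0.032,-0.002,-0.03]},{"grip":0,"offset":[0.002,-0.123,0],"delta_rot":[0.032,-0.002,-0.03]}]'

```text
time_s: 8.75
position: [0.4716, 0.0247, 0.2139]
tcp_rot: [-0.005, 0.926, -0.002, 0.377]
wrist_force: [-0.1, -0.2, -1.0]
gripper_width: 0.0192
gripper_force: 59.5
```

Call:
carry_out --series '[{"grip":0,"offset":[-0.032,-0.124,-0.005],"delta_rot":[0.025,0,-0.025]},{"grip":0,"offset":[-0.029,-0.125,-0.002],"delta_rot":[0.025,0,-0.025]},{"grip":0,"offset":[-0.026,-0.126,0.002],"delta_rot":[0.025,0,-0.025]},{"grip":0,"offset":[-0.022,-0.126,0.005],"delta_rot":[0.025,0,-0.025]},{"grip":0,"offset":[-0.019,-0.127,0.008],"delta_rot":[0.025,0,-0.025]},{"grip":0,"offset":[-0.016,-0.127,0.012],"delta_rot":[0.025,0,-0.025]},{"grip":0,"offset":[0,0,0],"delta_rot":[0,0,0]}]'

```text
time_s: 9.45
position: [0.422, 0.2505, 0.1799]
tcp_rot: [-0.049, 0.921, 0.103, 0.373]
wrist_force: [0.1, -0.1, -1.6]
gripper_width: 0.0193
gripper_force: 59.7
```

```bash
python3 - <<'E'
from h import *
axes(); print(scoop()[:3]); print((np.linalg.inv(BIN)@scoop())[:3])
c=wsnap('w5'); im=c['frame'][:,:,::-1].copy()
def line(p,q,col):
    P=np.linspace(p,q,12); P=(np.c_[P,np.ones(12)]@BIN.T)[:,:3]; cv2.polylines(im,[wproj(c,P).round().astype(int)],False,col,1)
for y in(-.05,.05): line((-.105,y,.052),(.104,y,.052),(0,255,0))
for y in(-.043,.043): line((-.103,y,.008),(.072,y,.008),(255,255,0))
line((.072,-.043,.008),(.072,.043,.008),(255,255,0)); line((.104,-.05,.046),(.104,.05,.046),(0,255,0)); line((-.105,-.05,.024),(-.105,.05,.024),(0,0,255))
cv2.imwrite('pics/w5o.png',cv2.resize(im[:300],(800,375)))
E
```

```text
pos [0.422  0.2505 0.1799] z elev -45.76307276930313 yaw 13.78562480104943 x [0.7    0.1531 0.6975] y [ 0.2257 -0.9741 -0.0126] J [ 0.3276 -0.5465  2.48   -0.1423  0.4418  1.7801] F [ 0.0925 -0.0982 -1.5711] t 9.45 w 0.0193213084696796
[[ 0.9741 -0.2253  0.0168  0.5083]
 [ 0.2255  0.9742 -0.0095  0.2716]
 [-0.0142  0.013   0.9998  0.1022]]
[[ 0.9999 -0.0039  0.0142 -0.056 ]
 [ 0.0041  0.9999 -0.0129  0.0093]
 [-0.0142  0.013   0.9998  0.1022]]
```

View pics/w5o.png

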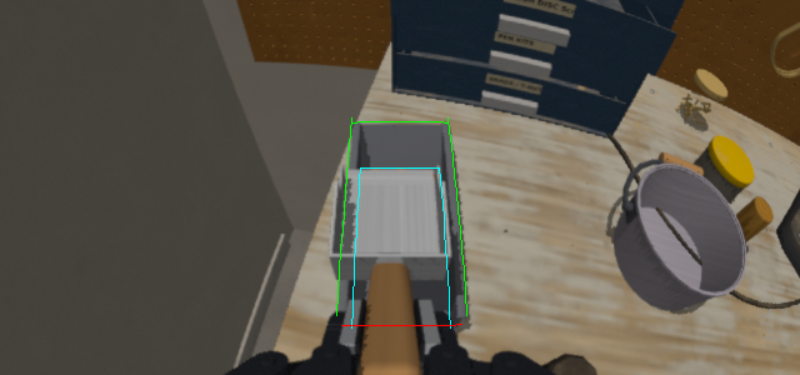

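Overlay matches the bin rim and floor edges. The scoop hangs about 9 mm to +y of the centre line. I'll correct that and lower it slowly.

```bash
python3 - <<'E'
from h import *
plan([binp(-.05,.085),binp(-.05,.03)],step=.02)
E
```

```text
[-0.017, 0.011, 0.028] [-0.005, 0.006, -0.004]
[-0.017, 0.01, 0.028] [-0.005, 0.006, -0.004]
[-0.043, -0.0, 0.043] [0.0, 0.0, 0.0]
[-0.043, -0.0, 0.043] [0.0, 0.0, 0.0]
[-0.043, -0.0, 0.043] [0.0, 0.0, 0.0]
```

Call:
carry_out --series '[{"grip":0,"offset":[-0.017,0.011,0.028],"delta_rot":[-0.005,0.006,-0.004]},{"grip":0,"offset":[-0.017,0.01,0.028],"delta_rot":[-0.005,0.006,-0.004]},{"grip":0,"offset":[0,0,0],"delta_rot":[0,0,0]},{"grip":0,"offset":[-0.043,0,0.043],"delta_rot":[0,0,0]},{"grip":0,"offset":[-0.043,0,0.043],"delta_rot":[0,0,0]},{"grip":0,"offset":[-0.043,0,0.043],"delta_rot":[0,0,0]},{"grip":0,"offset":[0,0,0],"delta_rot":[0,0,0]}]'

```text
time_s: 10.2
position: [0.4298, 0.2404, 0.1065]
tcp_rot: [-0.04, 0.919, 0.1, 0.38]
wrist_force: [-0.4, -1.0, -1.4]
gripper_width: 0.0193
gripper_force: 59.7
```

```bash
python3 - <<'E'
from h import *
axes(); print((np.linalg.inv(BIN)@scoop())[:3])
plan([binp(-.05,.009,-1.5)],step=.01)
E
```

```text
pos [0.4298 0.2404 0.1065] z elev -45.04392032240694 yaw 12.283740115079363 x [0.6909 0.1529 0.7066] y [ 0.2144 -0.9767  0.0017] J [ 0.3045 -0.3405  2.5276 -0.3565  0.1832  1.9833] F [-0.4392 -1.0096 -1.3776] t 10.2 w 0.019341770465734657
[[ 1.      0.0076  0.0016 -0.0497]
 [-0.0076  1.      0.0013 -0.0045]
 [-0.0016 -0.0013  1.      0.0299]]
[-0.02, -0.006, 0.024] [0.003, -0.012, -0.002]
[-0.02, -0.006, 0.024] [0.003, -0.012, -0.002]
```

```bash
cat > kin.py <<'E'
from h import *
from scipy.optimize import least_squares
D=[([-.2101,.1590,1.5982,0,1.3862,-.2101],[.5744,.0001,.2304],[-.0007,.7071,.7071,-.0005]),
([-.6698,-.1201,1.8423,.0002,1.4186,1.0857],[.4352,-.1915,.2502],[0,.9956,-.094,0]),
([-1.0038,-.8108,2.4815,.6231,.93,.605],[.4333,-.1912,.2484],[.054,.915,-.128,.379]),
([-1.0416,-.6144,2.6582,.8785,.6872,.2234],[.4199,-.1851,.1166],[.05,.916,-.129,.376]),
([-.9314,-.2492,2.528,1.1915,.4824,-.0741],[.4641,-.2026,.0822],[.053,.915,-.127,.379]),
([-.9342,-.2517,2.5457,1.2192,.4764,-.1054],[.4595,-.1987,.0765],[.054,.915,-.129,.379]),
([-.9344,-.6353,2.4579,.6812,.7571,.5413],[.462,-.2012,.2198],[.058,.913,-.126,.384]),
([.3276,-.5465,2.48,-.1423,.4418,1.7801],[.422,.2505,.1799],[-.049,.921,.103,.373]),
([.3045,-.3405,2.5276,-.3565,.1832,1.9833],[.4298,.2404,.1065],[-.04,.919,.1,.38])]
def fk(j,g):
    h,a1,a2,lat,L,e,w,c,s4,s6,dx,off=g
    A=R.from_euler('z',j[0]); B=A*R.from_euler('y',j[1]+off); C=A*R.from_euler('y',j[1]+j[2])
    W=C*R.from_euler('z',s4*j[3]); E=W*R.from_euler('y',j[4]); F=E*R.from_euler('z',s6*j[5]+c)
    p=A.apply([dx,lat,h])+B.apply([0,0,a1])+C.apply([e,0,a2])+E.apply([w,0,L]); return p,F
def rot(q): return R.from_quat([q[1],q[2],q[3],q[0]])
def fit():
    best=None
    for s4 in(1,-1):
      for s6 in(1,-1):
        for c in(-1.57,0,1.57,3.14):
            def f(g):
                g=np.r_[g[:8],s4,s6,g[8:]]; o=[]
                for j,p,q in D:
                    P,F=fk(j,g); o+=[P-p,.3*(rot(q).inv()*F).as_rotvec()]
                return np.concatenate(o)
            r=least_squares(f,[.3,.4,.35,.12,.25,0,0,c,0,0])
            if best is None or r.cost<best[0]: best=(r.cost,np.r_[r.x[:8],s4,s6,r.x[8:]],np.abs(r.fun.reshape(-1,3)).max(1))
    return best
LO=np.array([-2.91,-.94,.18,-1.29,.17,-3]);HI=np.array([2.91,2.29,2.7,4.43,2.64,3])
def ik(T,g,seeds):
    b=None
    for s in seeds:
        s=np.clip(s,LO+.01,HI-.01)
        def f(j):
            P,F=fk(j,g); return np.r_[P-T[:3,3],.3*(R.from_matrix(T[:3,:3]).inv()*F).as_rotvec()]
        r=least_squares(f,s,bounds=(LO,HI))
        if b is None or r.cost<b.cost: b=r
    return b.x,np.abs(b.fun).max()*1000
E
python3 - <<'E'
from kin import *
np.set_printoptions(precision=4,suppress=True)
b=fit();print(b); np.save('g.npy',b[1])
E
```

```text
(np.float64(1.0881720463735634e-06), array([ 0.2982,  0.3857,  0.5192,  0.1199,  0.3054,  0.0479,  0.    ,
        1.5709,  1.    ,  1.    ,  0.0001, -0.0002]), array([0.0001, 0.    , 0.0001, 0.001 , 0.    , 0.0002, 0.    , 0.0002,
       0.    , 0.0003, 0.    , 0.0003, 0.0001, 0.0004, 0.    , 0.0003,
       0.0001, 0.0002]))
```

```bash
python3 - <<'E'
from kin import *
np.set_printoptions(precision=2,suppress=True)
g=np.load('g.npy')
seeds=[[.2,-.2,2.2,j4,.6,1.8-j4] for j4 in(0,1.5,3)]+[[.2,.3,1.5,0,1.8,1.6]]
X0=XG.copy()
def Xa(al):
    # tool at elevation -al (deg) for level scoop, grasp point kept
    T=np.eye(4); a=np.radians(al); z=np.array([np.cos(a),0,-np.sin(a)]); y=np.array([0,-1,0]); T[:3,:3]=np.c_[np.cross(y,z),y,z]
    T[:3,3]=np.array([-.102,0,.09])+.019*z; return T
for al in(45,60,70,80):
    print('alpha',al)
    for n,S in [('in',binp(-.05,.008)),('push',binp(.018,.008)),('up15',binp(.07,.012,15,about=LIP)),('up30',binp(.075,.018,30,about=LIP)),('lift30',binp(.06,.14,30,about=LIP)),
      ('mid30',SP(.564,.02,.2,0,30)),('pre20',SP(.60,-.02,.16,-5,20,LIP)),('p-50',SP(.60,-.02,.10,-5,-50,LIP)),('p-60',SP(.59,-.02,.10,-5,-60,LIP)),('p-70',SP(.59,-.02,.10,-5,-70,LIP)),('rest',SP(.546,-.2235,0,-16))]:
        j,e=ik(S@Xa(al),g,seeds); print(n,j,'err',round(e,1))
E
```

```text
alpha 45
in [ 0.34 -0.26  2.51 -0.6   0.17  2.25] err 6.6
push [ 0.33 -0.05  2.32 -0.7   0.17  2.34] err 10.5
up15 [ 0.31  0.16  2.47  3.29  0.54 -1.65] err 0.0
up30 [ 0.32  0.61  2.39  3.24  1.17 -1.59] err 0.0
lift30 [ 0.33  0.01  2.59  3.28  0.77 -1.65] err 0.0
mid30 [-0.32 -0.78  2.7   1.38  0.24  0.08] err 61.3
pre20 [-0.38 -0.8   2.7   0.76  0.31  0.68] err 45.0
p-50 [-0.24  0.2   1.51 -0.01  1.52  1.42] err 0.0
p-60 [-0.22  0.38  1.29 -0.03  1.73  1.44] err 0.0
p-70 [-0.21  0.6   1.03 -0.05  1.94  1.44] err 0.0
rest [-0.93 -0.25  2.54  1.22  0.47 -0.1 ] err 0.0
alpha 60
in [ 0.3  -0.2   2.37 -0.08  0.46  1.71] err 0.0
push [ 0.28 -0.01  2.2  -0.07  0.44  1.69] err 0.0
up15 [ 0.32  0.07  2.4   3.73  0.17 -2.08] err 11.0
up30 [ 0.31  0.33  2.43  3.26  0.67 -1.62] err 0.0
lift30 [ 0.31 -0.23  2.55  3.48  0.24 -1.86] err 0.0
mid30 [-0.44 -0.94  2.7   0.72  0.54  0.68] err 31.5
pre20 [-0.49 -0.94  2.7   0.51  0.63  0.88] err 11.2
p-50 [-0.22  0.39  1.3  -0.05  1.8   1.44] err 0.0
p-60 [-0.21  0.58  1.08 -0.07  2.    1.44] err 0.0
p-70 [-0.2   0.81  0.8  -0.09  2.22  1.43] err 0.0
r
[... 495 characters left out ...]
0.09  2.18  1.43] err 0.0
p-70 [-0.19  0.96  0.64 -0.12  2.41  1.41] err 0.0
rest [-0.76 -0.09  2.24  0.25  0.7   0.93] err 0.0
alpha 80
in [ 0.28 -0.02  2.12 -0.01  0.87  1.63] err 0.0
push [ 0.27  0.15  1.94 -0.01  0.88  1.62] err 0.0
up15 [ 0.28  0.06  2.19 -0.06  0.45  1.67] err 0.0
up30 [ 0.32  0.19  2.35  3.7   0.17 -2.05] err 14.9
lift30 [ 0.3  -0.26  2.38 -0.14  0.33  1.76] err 0.0
mid30 [-0.43 -0.87  2.54  0.36  0.85  0.99] err 0.0
pre20 [-0.41 -0.67  2.46  0.21  0.86  1.15] err 0.0
p-50 [-0.2   0.66  1.03 -0.09  2.14  1.43] err 0.0
p-60 [-0.2   0.85  0.81 -0.12  2.35  1.42] err 0.0
p-70 [-0.19  1.1   0.49 -0.17  2.59  1.37] err 0.0
rest [-0.7   0.01  2.11  0.09  0.86  1.09] err 0.0
```

```bash
python3 - <<'E'
from kin import *
np.set_printoptions(precision=3,suppress=True)
g=np.load('g.npy'); s=manip.state()['joint_pos']
for pt in(-4,-6,-8):
    S=binp(.0005,.009,pt,about=LIP); print(pt,ik(S@XG,g,[s,[.3,-.3,2.5,-.2,.25,1.8]]))
    plan([S],step=.012)
E
```

```text
-4 (array([ 0.305, -0.274,  2.474, -0.233,  0.233,  1.859]), np.float64(2.1784044151873516e-07))
[-0.008, -0.006, 0.019] [0.003, -0.033, -0.002]
[-0.007, -0.006, 0.019] [0.003, -0.033, -0.002]
-6 (array([ 0.302, -0.271,  2.442, -0.171,  0.294,  1.795]), np.float64(1.2684298056342413e-11))
[0.003, -0.012, 0.034] [0.006, -0.099, -0.005]
-8 (array([ 0.299, -0.263,  2.409, -0.132,  0.353,  1.754]), np.float64(3.560053580056732e-08))
[0.021, -0.013, 0.031] [0.006, -0.132, -0.005]
```

Call:
carry_out --series '[{"grip":0,"offset":[-0.008,-0.006,0.019],"delta_rot":[0.003,-0.033,-0.002]},{"grip":0,"offset":[-0.007,-0.006,0.019],"delta_rot":[0.003,-0.033,-0.002]},{"grip":0,"offset":[0,0,0],"delta_rot":[0,0,0]},{"grip":0,"offset":[0,0,0],"delta_rot":[0,0,0]}]'

```text
time_s: 10.6
position: [0.436, 0.2464, 0.0995]
tcp_rot: [-0.04, 0.929, 0.105, 0.352]
wrist_force: [0.2, -0.2, -1.2]
gripper_width: 0.0193
gripper_force: 59.7
```

```bash
python3 - <<'E'
from h import *
axes(); B=np.linalg.inv(BIN)@scoop(); print(B[:3],'lip',B@[.051,0,0,1],'back',B@[-.04,0,0,1])
E
```

```text
pos [0.436  0.2464 0.0995] z elev -48.51877631198013 yaw 12.956222625414435 x [0.7305 0.1662 0.6624] y [ 0.2229 -0.9748 -0.0012] J [ 0.3057 -0.2795  2.4703 -0.2287  0.2342  1.8549] F [ 0.2449 -0.2126 -1.2164] t 10.6 w 0.019284642179293772
[[ 0.9981 -0.001   0.0622 -0.0471]
 [ 0.0011  1.     -0.0015  0.0011]
 [-0.0622  0.0016  0.9981  0.0176]] lip [0.0038 0.0011 0.0144 1.    ] back [-0.087   0.001   0.0201  1.    ]
```

Call:
carry_out --series '[{"grip":0,"offset":[-0.013,0,0.015],"delta_rot":[0,0,0]},{"grip":0,"offset":[0,0,0],"delta_rot":[0,0,0]}]'

```text
time_s: 10.8
position: [0.4356, 0.2467, 0.0926]
tcp_rot: [-0.04, 0.929, 0.105, 0.352]
wrist_force: [0.4, -0.3, 1.2]
gripper_width: 0.0194
gripper_force: 59.8
```

```bash
python3 - <<'E'
from h import *
axes(); B=np.linalg.inv(BIN)@scoop(); print(B[:3],'lip',B@[.051,0,0,1],'back',B@[-.04,0,0,1])
E
```

```text
pos [0.4356 0.2467 0.0926] z elev -48.528936254681916 yaw 13.012659574391524 x [0.7304 0.167  0.6622] y [ 0.2239 -0.9746 -0.0011] J [ 0.3062 -0.2588  2.4726 -0.2512  0.212   1.8777] F [ 0.3645 -0.285   1.1709] t 10.8 w 0.01939146442216555
[[ 0.9981 -0.0021  0.0623 -0.0475]
 [ 0.0021  1.     -0.0014  0.0015]
 [-0.0623  0.0015  0.9981  0.0107]] lip [0.0034 0.0016 0.0075 1.    ] back [-0.0874  0.0014  0.0132  1.    ]
```

Call:
carry_out --series '[{"grip":28,"offset":[0,0,0],"delta_rot":[0,0,0]},{"grip":45,"offset":[0,0,0],"delta_rot":[0,0,0]},{"grip":45,"offset":[0,0,0],"delta_rot":[0,0,0]}]'

```text
time_s: 11.1
position: [0.4352, 0.2466, 0.0924]
tcp_rot: [-0.04, 0.93, 0.105, 0.351]
wrist_force: [-0.8, 0.2, 0.0]
gripper_width: 0.045
gripper_force: 0.0
```

```bash
cat >> h.py <<'E'
def Xa(al):
    T=np.eye(4); a=np.radians(al); z=np.array([np.cos(a),0,-np.sin(a)]); y=np.array([0,-1,0]); T[:3,:3]=np.c_[np.cross(y,z),y,z]
    T[:3,3]=np.array([-.102,0,.09])+.019*z; return T
E
python3 - <<'E'
import h; from h import *
axes()
h.XG=Xa(80); plan([binp(-.0475,.008,0,.0015)])
E
```

```text
pos [0.4352 0.2466 0.0924] z elev -48.63396347786907 yaw 12.99431818581764 x [0.7317 0.1671 0.6609] y [ 0.2236 -0.9747 -0.0011] J [ 0.3065 -0.2588  2.4723 -0.2501  0.2142  1.8769] F [-0.7511  0.1606  0.0384] t 11.1 w 0.04504039396913998
[-0.016, -0.0, 0.001] [-0.0, -0.131, 0.0]
[-0.015, -0.0, 0.003] [-0.0, -0.131, 0.0]
[-0.015, -0.0, 0.005] [-0.0, -0.131, 0.0]
[-0.014, -0.0, 0.007] [-0.0, -0.131, 0.0]
```

Call:
carry_out --series '[{"grip":45,"offset":[-0.016,0,0.001],"delta_rot":[0,-0.131,0]},{"grip":45,"offset":[-0.015,0,0.003],"delta_rot":[0,-0.131,0]},{"grip":45,"offset":[-0.015,0,0.005],"delta_rot":[0,-0.131,0]},{"grip":45,"offset":[-0.014,0,0.007],"delta_rot":[0,-0.131,0]},{"grip":45,"offset":[0,0,0],"delta_rot":[0,0,0]},{"grip":45,"offset":[0,0,0],"delta_rot":[0,0,0]}]'

```text
time_s: 11.7
position: [0.4222, 0.2436, 0.0787]
tcp_rot: [-0.01, 0.99, 0.112, 0.087]
wrist_force: [-1.2, -0.1, -1.0]
gripper_width: 0.0449
gripper_force: 0.0
```

```bash
python3 - <<'E'
import h; from h import *
axes(); h.XG=Xa(80); plan([binp(-.0475,.008,0,.0015)])
c=wsnap('w6'); im=c['frame'].astype(int)
hs=cv2.cvtColor(c['frame'],cv2.COLOR_RGB2HSV)
# scoop handle check: predicted handle centreline end and brown segmentation columns
S=binp(-.0475,.008,0,.0015)
for q in([-.125,0,.112],[-.06,0,.047],[-.04,.035,.034],[-.04,-.035,.034],[.051,.035,.0],[.051,-.035,0]): print(q,wproj(c,(S@[*q,1])[:3]))
for v in range(190,300,15):
    r=hs[v,200:440]; m=np.where((r[:,0]>5)&(r[:,0]<20)&(r[:,1]>90)&(r[:,2]>50))[0]; print(v,m.min()+200 if len(m) else None,m.max()+200 if len(m) else None,len(m))
E
```

```text
pos [0.4222 0.2436 0.0787] z elev -79.97587947485631 yaw 13.23396543997323 x [0.9599 0.22   0.1741] y [ 0.2235 -0.9747 -0.001 ] J [ 0.2803 -0.0082  2.1106 -0.0113  0.8644  1.6324] F [-1.1904 -0.053  -0.9672] t 11.7 w 0.04485046930691459
[0.0, -0.002, -0.002] [-0.001, -0.0, 0.002]
[-0.125, 0, 0.112] [[308.8827 341.2517]]
[-0.06, 0, 0.047] [[310.122  176.4837]]
[-0.04, 0.035, 0.034] [[253.8991 143.2263]]
[-0.04, -0.035, 0.034] [[366.9058 143.5183]]
[0.051, 0.035, 0.0] [[265.0192  29.0151]]
[0.051, -0.035, 0] [[357.0669  29.1555]]
190 206 427 89
205 239 439 77
220 292 427 70
235 244 403 90
250 227 439 116
265 269 332 64
280 268 333 66
295 264 334 71
```

Call:
carry_out --series '[{"grip":45,"offset":[0,-0.01,0],"delta_rot":[0,0,0]},{"grip":0,"offset":[0,0,0],"delta_rot":[0,0,0]},{"grip":0,"offset":[0,0,0],"delta_rot":[0,0,0]},{"grip":0,"offset":[0,0,0],"delta_rot":[0,0,0]},{"grip":0,"offset":[0,0,0],"delta_rot":[0,0,0]},{"grip":0,"offset":[0,0,0],"delta_rot":[0,0,0]}]'

```text
time_s: 12.35
position: [0.4215, 0.2466, 0.0794]
tcp_rot: [-0.01, 0.99, 0.112, 0.086]
wrist_force: [-3.9, -1.0, 4.4]
gripper_width: 0.0193
gripper_force: 59.5
```

```bash
python3 - <<'E'
from kin import *
import h; T=axes(); g=np.load('g.npy')
# scoop rests level on floor, yaw = tool yaw
yaw=np.degrees(np.arctan2(-T[0,1]*-1,-T[1,1])) ; print('yaw',yaw)
X=Xa(80); S=T@np.linalg.inv(X); print('bin',(np.linalg.inv(BIN)@S)[:3])
S0=SP(S[0,3],S[1,3],.008,yaw); np.save('xg2.npy',np.linalg.inv(S0)@T); h.XG=np.load('xg2.npy')
print((np.linalg.inv(BIN)@S0)[:3])
sd=[manip.state()['joint_pos']]
P=[binp(.0,.008),binp(.016,.008),binp(.02,.009),binp(.072,.011,8,about=LIP),binp(.076,.016,18,about=LIP),binp(.078,.022,25,about=LIP),binp(.06,.07,25,about=LIP),binp(.06,.14,25,about=LIP)]
np.set_printoptions(precision=3,suppress=True)
for Q in P:
    j,e=ik(Q@h.XG,g,sd); sd=[j]; print(j,round(e,1))
plan(P[:2],step=.012)
E
```

```text
pos [0.4215 0.2466 0.0794] z elev -80.07352746052186 yaw 13.312042220097192 x [0.9601 0.22   0.1724] y [ 0.2236 -0.9747 -0.0012] J [ 0.2875 -0.0058  2.1064 -0.0125  0.868   1.6401] F [-3.8591 -0.9692  4.4338] t 12.35 w 0.01927673908323078
yaw 12.920377091639034
bin [[ 1.     -0.0021  0.0013 -0.0476]
 [ 0.0021  1.     -0.0012  0.0044]
 [-0.0013  0.0012  1.      0.0079]]
[[ 1.     -0.0021  0.     -0.0476]
 [ 0.0021  1.      0.      0.0044]
 [ 0.      0.      1.      0.008 ]]
[ 0.272  0.108  1.987 -0.009  0.873  1.625] 0.0
[ 0.271  0.146  1.945 -0.009  0.877  1.623] 0.0
[ 0.27   0.154  1.934 -0.009  0.881  1.623] 0.0
[ 0.275  0.093  2.074 -0.024  0.663  1.639] 0.0
[ 0.282  0.069  2.214 -0.072  0.373  1.69 ] 0.0
[ 0.289  0.086  2.287 -0.226  0.17   1.848] 1.8
[ 0.291 -0.095  2.337 -0.13   0.293  1.75 ] 0.0
[ 0.291 -0.263  2.306 -0.079  0.491  1.696] 0.0
[0.039, 0.004, 0.007] [-0.0, 0.0, 0.0]
[0.039, 0.004, 0.007] [-0.0, 0.0, 0.0]
[0.039, 0.004, 0.007] [-0.0, 0.0, 0.0]
[0.039, 0.004, 0.007] [-0.0, 0.0, 0.0]
[0.026, -0.0, 0.005] [0.0, 0.0, 0.0]
[0.026, -0.0, 0.005] [0.0, 0.0, 0.0]
```

Call:
carry_out --series '[{"grip":0,"offset":[0.039,0.004,0.009],"delta_rot":[0,0,0]},{"grip":0,"offset":[0.039,0.004,0.007],"delta_rot":[0,0,0]},{"grip":0,"offset":[0.039,0.004,0.008],"delta_rot":[0,0,0]},{"grip":0,"offset":[0.039,0.004,0.007],"delta_rot":[0,0,0]},{"grip":0,"offset":[0.026,0,0.005],"delta_rot":[0,0,0]},{"grip":0,"offset":[0.026,0,0.005],"delta_rot":[0,0,0]},{"grip":0,"offset":[0,0,0],"delta_rot":[0,0,0]}]'

```text
time_s: 13.05
position: [0.4854, 0.256, 0.079]
tcp_rot: [-0.01, 0.99, 0.112, 0.086]
wrist_force: [-6.7, -2.2, 10.9]
gripper_width: 0.0193
gripper_force: 61.4
```

```bash
cat >> h.py <<'E'
import os
if os.path.exists('xg2.npy'): XG=np.load('xg2.npy')
def beads(name,show=True):
    """orange blobs seen in side camera, projected at bin-ish heights"""
    c=snap('side',name); hs=cv2.cvtColor(c['frame'],cv2.COLOR_RGB2HSV)
    m=((hs[:,:,0]>5)&(hs[:,:,0]<16)&(hs[:,:,1]>130)&(hs[:,:,2]>90)).astype(np.uint8)
    n,l,st,ce=cv2.connectedComponentsWithStats(m)
    Bi=np.linalg.inv(BIN)
    for i in range(1,n):
        if st[i,4]>4:
            p=Bi@[*atz(c,*ce[i],.02),1]
            if abs(p[0])<.15 and abs(p[1])<.08: print('blob area',st[i,4],'px',ce[i].round(1),'bin',p[:2].round(3))
def where():
    axes(); B=np.linalg.inv(BIN)@scoop(); print('scoop in bin',B[:3,3],'pitch',np.degrees(np.arcsin(B[2,0])),'lip',(B@[.051,0,0,1])[:3])
E
python3 - <<'E'
from h import *
where(); print('before'); 
import h
beads('b1')
E
```

```text
pos [0.4854 0.256  0.079 ] z elev -80.06257878348316 yaw 13.066300567067108 x [0.9601 0.2199 0.1726] y [ 0.2234 -0.9747 -0.0005] J [ 0.2692  0.148   1.9436 -0.0092  0.8767  1.62  ] F [-6.7318 -2.1652 10.9257] t 13.05 w 0.019337126566719594
scoop in bin [ 0.0168 -0.0006  0.0077] pitch 0.011144529390671445 lip [ 0.0678 -0.0005  0.0077]
before
blob area 149 px [346.2 311.7] bin [0.056 0.004]
blob area 29 px [333.8 306.3] bin [ 0.067 -0.034]
```

```bash
python3 - <<'E'
from kin import *
import h; g=np.load('g.npy'); np.set_printoptions(precision=3,suppress=True)
W=[]
for p in(0,6,12,18,23):
    d=.091*np.sin(np.radians(p)); W.append(binp(.0705+.84*d,.0085+d,p,about=LIP))
W+=[binp(.09,.075,24,about=LIP),binp(.06,.13,24,about=LIP)]
sd=[manip.state()['joint_pos']]
for Q in W:
    j,e=ik(Q@h.XG,g,sd); sd=[j]; print(j,round(e,1))
plan(W,step=.02,ang=6.5)
E
```

```text
[ 0.27   0.154  1.935 -0.009  0.88   1.623] 0.0
[ 0.273  0.107  2.02  -0.019  0.737  1.633] 0.0
[ 0.276  0.076  2.097 -0.034  0.587  1.648] 0.0
[ 0.28   0.063  2.165 -0.061  0.427  1.676] 0.0
[ 0.282  0.069  2.214 -0.109  0.287  1.725] 0.0
[ 0.285 -0.03   2.248 -0.101  0.334  1.717] 0.0
[ 0.29  -0.241  2.298 -0.076  0.494  1.693] 0.0
[0.009, -0.003, -0.001] [0.0, -0.001, 0.002]
[0.001, 0.0, 0.022] [0.0, 0.1, -0.0]
[0.003, 0.0, 0.026] [0.0, 0.1, -0.0]
[0.004, 0.0, 0.03] [0.0, 0.1, -0.0]
[0.004, 0.0, 0.028] [0.0, 0.083, -0.0]
[0.011, -0.0, -0.049] [0.0, 0.008, -0.0]
[0.011, -0.0, -0.049] [0.0, 0.008, -0.0]
[0.005, -0.0, -0.052] [0.0, 0.0, 0.0]
[0.005, -0.0, -0.052] [0.0, 0.0, 0.0]
[0.005, -0.0, -0.052] [0.0, 0.0, 0.0]
[0.005, -0.0, -0.052] [0.0, 0.0, 0.0]
```

Call:
carry_out --series '[{"grip":0,"offset":[0.009,-0.003,-0.001],"delta_rot":[0,0,0.002]},{"grip":0,"offset":[0.001,0,0.022],"delta_rot":[0,0.1,0]},{"grip":0,"offset":[0.003,0,0.026],"delta_rot":[0,0.1,0]},{"grip":0,"offset":[0.004,0,0.03],"delta_rot":[0,0.1,0]},{"grip":0,"offset":[0.004,0,0.028],"delta_rot":[0,0.083,0]},{"grip":0,"offset":[0,0,0],"delta_rot":[0,0,0]},{"grip":0,"offset":[0,0,0],"delta_rot":[0,0,0]}]'

```text
time_s: 13.8
position: [0.4999, 0.2605, 0.0496]
tcp_rot: [-0.032, 0.953, 0.107, 0.28]
wrist_force: [0.2, 1.3, -1.9]
gripper_width: 0.0191
gripper_force: 58.7
```

```bash
python3 - <<'E'
from h import *
where(); beads('b2')
E
```

```text
pos [0.4999 0.2605 0.0496] z elev -57.22524780447922 yaw 12.920340135748024 x [0.8201 0.1856 0.5413] y [ 0.2215 -0.9752 -0.0014] J [ 0.2834  0.0705  2.2153 -0.1113  0.2862  1.7288] F [ 0.1725  1.2769 -1.9439] t 13.8 w 0.01908749965092097
scoop in bin [0.0519 0.0003 0.0222] pitch 22.84840973351408 lip [0.0989 0.0003 0.042 ]
blob area 61 px [347.4 299.9] bin [ 0.026 -0.015]
blob area 30 px [357.4 305.6] bin [0.021 0.018]
blob area 33 px [330.7 311.9] bin [ 0.086 -0.031]
blob area 29 px [343.4 314.3] bin [0.067 0.002]
blob area 31 px [346.4 321.5] bin [0.078 0.021]
```

```bash
python3 - <<'E'
from kin import *
import h; g=np.load('g.npy'); np.set_printoptions(precision=3,suppress=True)
W=[binp(.075,.062,24,about=LIP),binp(.06,.10,25,about=LIP),binp(.06,.13,25,about=LIP)]
sd=[manip.state()['joint_pos']]
for Q in W:
    j,e=ik(Q@h.XG,g,sd); sd=[j]; print(j,round(e,1))
plan(W,step=.018,ang=6.5)
E
```

```text
[ 0.287 -0.037  2.288 -0.116  0.301  1.735] 0.0
[ 0.291 -0.173  2.328 -0.101  0.38   1.72 ] 0.0
[ 0.291 -0.242  2.313 -0.084  0.464  1.701] 0.0
[-0.02, 0.0, -0.045] [0.0, 0.009, -0.0]
[-0.019, 0.0, -0.045] [0.0, 0.009, -0.0]
[0.008, -0.0, -0.042] [0.0, 0.006, -0.0]
[0.008, -0.0, -0.042] [0.0, 0.006, -0.0]
[0.008, -0.0, -0.042] [0.0, 0.006, -0.0]
[0.029, -0.0, -0.041] [0.0, 0.0, 0.0]
[0.029, -0.0, -0.041] [0.0, 0.0, 0.0]
```

Call:
carry_out --series '[{"grip":0,"offset":[-0.02,0,-0.045],"delta_rot":[0,0.009,0]},{"grip":0,"offset":[-0.019,0,-0.045],"delta_rot":[0,0.009,0]},{"grip":0,"offset":[0.008,0,-0.042],"delta_rot":[0,0.006,0]},{"grip":0,"offset":[0.008,0,-0.042],"delta_rot":[0,0.006,0]},{"grip":0,"offset":[0.008,0,-0.042],"delta_rot":[0,0.006,0]},{"grip":0,"offset":[0.029,0,-0.041],"delta_rot":[0,0,0]},{"grip":0,"offset":[0.029,0,-0.041],"delta_rot":[0,0,0]},{"grip":0,"offset":[0,0,0],"delta_rot":[0,0,0]}]'

```text
time_s: 14.65
position: [0.4637, 0.2523, 0.1348]
tcp_rot: [-0.035, 0.947, 0.106, 0.301]
wrist_force: [0.6, 0.2, -1.3]
gripper_width: 0.0189
gripper_force: 59.1
```

```bash
cat >> h.py <<'E'
def wbeads(name):
    c=wsnap(name); hs=cv2.cvtColor(c['frame'],cv2.COLOR_RGB2HSV); m=((hs[:,:,0]>5)&(hs[:,:,0]<16)&(hs[:,:,1]>130)&(hs[:,:,2]>90)).astype(np.uint8)
    n,l,st,ce=cv2.connectedComponentsWithStats(m); S=scoop()
    q=lambda p:wproj(c,(S@[*p,1])[:3]).round()[0].tolist()
    print('bowl px back',q((-.04,.035,.034)),q((-.04,-.035,.034)),'lip',q((.051,.035,0)),q((.051,-.035,0)))
    for i in range(1,n):
        if st[i,4]>15: print('wrist blob',st[i].tolist(),ce[i].round())
E
python3 - <<'E'
from h import *
where(); beads('b3'); wbeads('w7')
E
```

```text
pos [0.4637 0.2523 0.1348] z elev -54.669944490870115 yaw 12.946938589236046 x [0.7959 0.1794 0.5783] y [ 0.2213 -0.9752 -0.002 ] J [ 0.2915 -0.2461  2.3108 -0.085   0.4627  1.7039] F [ 0.5815  0.2169 -1.2936] t 14.65 w 0.018915703309068187
scoop in bin [0.0159 0.0003 0.1127] pitch 25.403601839429275 lip [0.062  0.0002 0.1345]
blob area 203 px [361.1 285.5] bin [-0.035 -0.01 ]
bowl px back [255.0, 146.0] [367.0, 146.0] lip [266.0, 32.0] [357.0, 32.0]
wrist blob [316, 75, 27, 23, 464] [329.  86.]
wrist blob [267, 86, 23, 24, 419] [277.  97.]
wrist blob [292, 91, 26, 24, 487] [305. 102.]
wrist blob [333, 97, 27, 24, 498] [345. 108.]
wrist blob [273, 112, 26, 24, 489] [286. 123.]
wrist blob [309, 112, 26, 23, 458] [322. 123.]
wrist blob [298, 165, 4, 10, 17] [300. 169.]
wrist blob [294, 181, 4, 12, 19] [295. 186.]
wrist blob [303, 184, 8, 11, 32] [307. 189.]
wrist blob [315, 197, 17, 65, 236] [325. 229.]
wrist blob [293, 212, 3, 16, 32] [294. 220.]
wrist blob [300, 212, 7, 16, 51] [303. 219.]
wrist blob [308, 219, 10, 28, 81] [312. 231.]
wrist blob [316, 233, 10, 15, 52] [320. 240.]
wrist blob [295, 238, 5, 6, 16] [297. 240.]
wrist blob [292, 242, 6, 11, 24] [294. 248.]
wrist blob [299, 244, 11, 25, 86] [304. 256.]
wrist blob [312, 248, 8, 7, 20] [315. 251.]
wrist blob [324, 259, 8, 18, 41] [328. 267.]
wrist blob [323, 275, 10, 12, 52] [328. 281.]
wrist blob [302, 276, 9, 11, 37] [305. 281.]
wrist blob [298, 289, 10, 7, 26] [302. 293.]
wrist blob [326, 288, 4, 12, 27] [327. 294.]
wrist blob [311, 293, 3, 10, 17] [312. 298.]
wrist blob [327, 300, 7, 19, 42] [331. 309.]
wrist blob [325, 316, 6, 5, 16] [327. 318.]
wrist blob [284, 331, 7, 7, 39] [287. 334.]
wrist blob [544, 334, 43, 66, 2064] [566. 367.]
wrist blob [526, 348, 8, 7, 31] [530. 350.]
wrist blob [514, 377, 14, 23, 116] [521. 391.]
```

All six beads show inside the bowl in the wrist view. Next: carry to the pail.

```bash
python3 - <<'E'
from kin import *
import h; g=np.load('g.npy'); np.set_printoptions(precision=3,suppress=True)
W=[binp(.06,.175,23,about=LIP),SP(.61,.13,.175,4,23,LIP),SP(.565,-.023,.165,-5,22,LIP)]
V=[SP(.562,-.023,.10,-5,p,LIP) for p in(22,5,-15,-35,-52)]
sd=[manip.state()['joint_pos']]
for Q in W+V:
    j,e=ik(Q@h.XG,g,sd); sd=[j]; print(j,round(e,1))
plan(W,step=.028,ang=6.5)
E
```

```text
[ 0.289 -0.319  2.246 -0.058  0.642  1.672] 0.0
[-0.049 -0.594  2.424  0.097  0.743  1.4  ] 0.0
[-0.504 -0.91   2.583  0.264  0.968  1.059] 0.0
[-0.511 -0.814  2.673  0.312  0.791  0.982] 0.0
[-0.382 -0.488  2.331  0.088  1.051  1.241] 0.0
[-0.294 -0.118  1.927 -0.017  1.419  1.368] 0.0
[-0.243  0.26   1.511 -0.066  1.803  1.414] 0.0
[-0.217  0.595  1.135 -0.102  2.14   1.419] 0.0
[0.048, 0.0, -0.069] [0.0, -0.018, -0.0]
[0.047, 0.0, -0.07] [0.0, -0.018, -0.0]
[-0.026, 0.084, -0.017] [-0.016, 0.0, 0.025]
[-0.024, 0.085, -0.015] [-0.016, 0.0, 0.025]
[-0.022, 0.086, -0.014] [-0.016, 0.0, 0.025]
[-0.019, 0.086, -0.013] [-0.016, 0.0, 0.025]
[-0.017, 0.087, -0.011] [-0.016, 0.0, 0.025]
[-0.032, 0.082, -0.015] [-0.016, -0.003, 0.025]
[-0.03, 0.083, -0.014] [-0.016, -0.003, 0.025]
[-0.028, 0.084, -0.012] [-0.016, -0.003, 0.025]
[-0.026, 0.085, -0.011] [-0.016, -0.003, 0.025]
[-0.024, 0.086, -0.009] [-0.016, -0.003, 0.025]
```

Call:
carry_out --series '[{"grip":0,"offset":[0.048,0,-0.069],"delta_rot":[0,-0.018,0]},{"grip":0,"offset":[0.047,0,-0.07],"delta_rot":[0,-0.018,0]},{"grip":0,"offset":[-0.026,0.084,-0.017],"delta_rot":[-0.016,0,0.025]},{"grip":0,"offset":[-0.024,0.085,-0.015],"delta_rot":[-0.016,0,0.025]},{"grip":0,"offset":[-0.022,0.086,-0.014],"delta_rot":[-0.016,0,0.025]},{"grip":0,"offset":[-0.019,0.086,-0.013],"delta_rot":[-0.016,0,0.025]},{"grip":0,"offset":[-0.017,0.087,-0.011],"delta_rot":[-0.016,0,0.025]},{"grip":0,"offset":[0,0,0],"delta_rot":[0,0,0]}]'

```text
time_s: 15.55
position: [0.4434, 0.1164, 0.1805]
tcp_rot: [-0.01, 0.959, 0.03, 0.282]
wrist_force: [0.3, 0.9, -1.9]
gripper_width: 0.0193
gripper_force: 59.5
```

```bash
python3 - <<'E'
from kin import *
import h; g=np.load('g.npy'); where()
np.set_printoptions(precision=3,suppress=True)
W=[SP(.595,-.023,.165,-4,20,LIP)]
V=[SP(.59,-.023,.12,-4,5,LIP),SP(.57,-.023,.10,-4,-15,LIP),SP(.562,-.023,.10,-4,-35,LIP),SP(.562,-.023,.10,-4,-52,LIP)]
sd=[manip.state()['joint_pos']]
for Q in W+V:
    j,e=ik(Q@h.XG,g,sd); sd=[j]; print(j,round(e,1))
plan(W,step=.028,ang=6.5)
E
```

```text
pos [0.4434 0.1164 0.1805] z elev -57.24894400209338 yaw 3.8332432906620597 x [0.8394 0.0526 0.541 ] y [ 0.0638 -0.998  -0.002 ] J [-0.0528 -0.5968  2.4278  0.0955  0.7445  1.4033] F [ 0.3321  0.9169 -1.8834] t 15.55 w 0.01928637312659066
scoop in bin [-0.0367 -0.1465  0.153 ] pitch 22.824597782863425 lip [ 0.0097 -0.154   0.1728]
[-0.45  -0.701  2.467  0.24   0.9    1.086] 0.0
[-0.363 -0.41   2.239  0.086  1.065  1.245] 0.0
[-0.292 -0.096  1.907 -0.019  1.417  1.352] 0.0
[-0.242  0.26   1.511 -0.073  1.802  1.398] 0.0
[-0.213  0.595  1.134 -0.112  2.139  1.404] 0.0
[-0.012, 0.085, -0.008] [-0.013, -0.009, 0.022]
[-0.01, 0.085, -0.007] [-0.013, -0.009, 0.022]
[-0.008, 0.085, -0.005] [-0.013, -0.009, 0.022]
[-0.006, 0.085, -0.004] [-0.013, -0.009, 0.022]
[-0.004, 0.086, -0.003] [-0.013, -0.009, 0.022]
```

Call:
carry_out --series '[{"grip":0,"offset":[-0.012,0.085,-0.008],"delta_rot":[-0.013,-0.009,0.022]},{"grip":0,"offset":[-0.01,0.085,-0.007],"delta_rot":[-0.013,-0.009,0.022]},{"grip":0,"offset":[-0.008,0.085,-0.005],"delta_rot":[-0.013,-0.009,0.022]},{"grip":0,"offset":[-0.006,0.085,-0.004],"delta_rot":[-0.013,-0.009,0.022]},{"grip":0,"offset":[-0.004,0.086,-0.003],"delta_rot":[-0.013,-0.009,0.022]},{"grip":0,"offset":[0,0,0],"delta_rot":[0,0,0]},{"grip":0,"offset":[0,0,0],"delta_rot":[0,0,0]}]'

```text
time_s: 16.25
position: [0.4312, -0.0093, 0.1812]
tcp_rot: [0.006, 0.965, -0.033, 0.259]
wrist_force: [0.1, -0.4, -1.7]
gripper_width: 0.0193
gripper_force: 59.8
```

```bash
python3 - <<'E'
from h import *
where(); S=scoop(); print('lip world',(S@[.051,0,0,1])[:3])
c=wsnap('w8'); hs=cv2.cvtColor(c['frame'],cv2.COLOR_RGB2HSV); m=((hs[:,:,0]>5)&(hs[:,:,0]<16)&(hs[:,:,1]>130)&(hs[:,:,2]>90)).astype(np.uint8)
n,l,st,ce=cv2.connectedComponentsWithStats(m)
print([(st[i,4],ce[i].round().tolist()) for i in range(1,n) if st[i,4]>200])
# pail rim seen beyond the bowl: overlay residual check, predicted rim far points
print('rim far px',wproj(c,[.671,-.023,.074]),wproj(c,[.599,-.095,.074]),wproj(c,[.599,.049,.074]))
plan([SP(.59,-.023,.12,-4,5,LIP),SP(.57,-.023,.10,-4,-15,LIP),SP(.562,-.023,.10,-4,-35,LIP),SP(.562,-.023,.10,-4,-52,LIP)],step=.04,ang=6.5)
E
```

```text
pos [ 0.4312 -0.0093  0.1812] z elev -59.93456414326661 yaw -3.266572129951693 x [ 0.8634 -0.0602  0.501 ] y [-0.0664 -0.9978 -0.0055] J [-0.4474 -0.7008  2.4664  0.2459  0.8995  1.0847] F [ 0.1234 -0.4139 -1.7114] t 16.25 w 0.019280185769038276
scoop in bin [-0.0811 -0.2809  0.1482] pitch 20.137413008321502 lip [-0.0353 -0.2947  0.1657]
lip world [ 0.5959 -0.0202  0.1657]
[(np.int32(729), [561.0, 58.0]), (np.int32(589), [582.0, 78.0]), (np.int32(429), [283.0, 96.0]), (np.int32(438), [313.0, 95.0]), (np.int32(429), [345.0, 96.0]), (np.int32(438), [283.0, 123.0]), (np.int32(426), [315.0, 123.0]), (np.int32(441), [344.0, 124.0]), (np.int32(628), [314.0, 253.0]), (np.int32(337), [382.0, 272.0]), (np.int32(1307), [91.0, 309.0])]
rim far px [[309.7358  36.7735]] [[383.3902  86.1264]] [[243.9908  93.8297]]
[0.002, 0.004, 0.005] [-0.002, -0.084, 0.001]
[0.003, 0.004, 0.005] [-0.002, -0.084, 0.001]
[0.003, 0.004, 0.005] [-0.002, -0.084, 0.001]
[0.014, 0.001, -0.022] [-0.0, -0.083, 0.0]
[0.012, 0.001, -0.023] [-0.0, -0.083, 0.0]
[0.01, 0.001, -0.024] [-0.0, -0.083, 0.0]
[0.008, 0.001, -0.025] [-0.0, -0.083, 0.0]
[0.028, 0.0, -0.033] [-0.0, -0.083, 0.0]
[0.025, 0.0, -0.035] [-0.0, -0.083, 0.0]
[0.021, 0.0, -0.037] [-0.0, -0.083, 0.0]
[0.018, 0.0, -0.039] [-0.0, -0.083, 0.0]
[0.038, -0.0, -0.039] [-0.0, -0.094, 0.0]
[0.034, -0.0, -0.043] [-0.0, -0.094, 0.0]
[0.029, -0.0, -0.046] [-0.0, -0.094, 0.0]
```

Call:
carry_out --series '[{"grip":0,"offset":[0.002,0.004,0.005],"delta_rot":[-0.002,-0.084,0.001]},{"grip":0,"offset":[0.003,0.004,0.005],"delta_rot":[-0.002,-0.084,0.001]},{"grip":0,"offset":[0.003,0.004,0.005],"delta_rot":[-0.002,-0.084,0.001]},{"grip":0,"offset":[0.014,0.001,-0.022],"delta_rot":[0,-0.083,0]},{"grip":0,"offset":[0.012,0.001,-0.023],"delta_rot":[0,-0.083,0]},{"grip":0,"offset":[0.01,0.001,-0.024],"delta_rot":[0,-0.083,0]},{"grip":0,"offset":[0.008,0.001,-0.025],"delta_rot":[0,-0.083,0]}]'

```text
time_s: 17.0
position: [0.4452, -0.0138, 0.2088]
tcp_rot: [-0.001, 0.998, -0.034, -0.044]
wrist_force: [0.7, -0.3, -2.5]
gripper_width: 0.0193
gripper_force: 59.7
```

Call:
carry_out --series '[{"grip":0,"offset":[0.028,0,-0.033],"delta_rot":[0,-0.083,0]},{"grip":0,"offset":[0.025,0,-0.035],"delta_rot":[0,-0.083,0]},{"grip":0,"offset":[0.021,0,-0.037],"delta_rot":[0,-0.083,0]},{"grip":0,"offset":[0.018,0,-0.039],"delta_rot":[0,-0.083,0]},{"grip":0,"offset":[0.038,0,-0.039],"delta_rot":[0,-0.094,0]},{"grip":0,"offset":[0.034,0,-0.043],"delta_rot":[0,-0.094,0]},{"grip":0,"offset":[0.029,0,-0.046],"delta_rot":[0,-0.094,0]},{"grip":0,"offset":[0,0,0],"delta_rot":[0,0,0]}]'

```text
time_s: 17.8
position: [0.5282, -0.0197, 0.2574]
tcp_rot: [-0.013, 0.933, -0.032, -0.359]
wrist_force: [-0.4, 0.4, -2.2]
gripper_width: 0.0192
gripper_force: 59.8
```

```bash
python3 - <<'E'
from h import *
where(); S=scoop(); print('lip world',(S@[.051,0,0,1])[:3])
def blobs(c):
    hs=cv2.cvtColor(c['frame'],cv2.COLOR_RGB2HSV); m=((hs[:,:,0]>5)&(hs[:,:,0]<16)&(hs[:,:,1]>130)&(hs[:,:,2]>90)).astype(np.uint8)
    n,l,st,ce=cv2.connectedComponentsWithStats(m); return [(int(st[i,4]),ce[i].round().tolist()) for i in range(1,n)if st[i,4]>8]
print([b for b in blobs(wsnap('w9')) if b[0]>100])
c=snap('side','b4'); print([(a,p,atz(c,*p,.014)[:2].round(3).tolist()) for a,p in blobs(c) if 230<p[0]<420 and p[1]>170])
E
```

```text
pos [ 0.5282 -0.0197  0.2574] z elev -47.88522397694965 yaw 176.0480587752805 x [ 0.7401 -0.0502 -0.6706] y [-0.0682 -0.9977 -0.0006] J [-0.2104  0.6039  1.1302 -0.1121  2.1346  1.4046] F [-0.405   0.3916 -2.2169] t 17.8 w 0.019160585925781605
scoop in bin [-0.0969 -0.2804  0.1358] pitch -52.040987287377774 lip [-0.0669 -0.2894  0.0956]
lip world [ 0.5639 -0.022   0.0956]
[(2304, [355.0, 156.0]), (1009, [139.0, 146.0]), (1204, [282.0, 165.0]), (132, [306.0, 190.0]), (311, [350.0, 198.0]), (157, [284.0, 200.0]), (710, [314.0, 243.0]), (199, [301.0, 303.0])]
[(277, [369.0, 178.0], [0.249, -0.028]), (17480, [232.0, 304.0], [0.876, 0.068]), (1482, [347.0, 195.0], [0.358, -0.02]), (19, [279.0, 223.0], [0.612, -0.072]), (22, [285.0, 222.0], [0.593, -0.063]), (21, [277.0, 232.0], [0.636, -0.049]), (51, [281.0, 240.0], [0.642, -0.017]), (339, [399.0, 257.0], [0.374, 0.258])]
```

```bash
python3 - <<'E'
from kin import *
import h; g=np.load('g.npy'); np.set_printoptions(precision=3,suppress=True)
W=[SP(.562,-.023,.11,-4,-58,LIP),SP(.562,-.023,.095,-4,-58,LIP),SP(.562,-.023,.11,-4,-35,LIP),SP(.57,-.023,.14,-4,-10,LIP),SP(.58,-.03,.16,-4,0,LIP)]
sd=[manip.state()['joint_pos']]
for Q in W:
    j,e=ik(Q@h.XG,g,sd); sd=[j]; print(j,round(e,1))
plan(W,step=.045,ang=7.5)
E
```

```text
[-0.206  0.712  0.982 -0.131  2.278  1.394] 0.0
[-0.206  0.722  0.997 -0.129  2.253  1.399] 0.0
[-0.242  0.252  1.5   -0.074  1.821  1.397] 0.0
[-0.311 -0.222  1.959  0.001  1.407  1.33 ] 0.0
[-0.365 -0.393  2.109  0.054  1.261  1.263] 0.0
[0.011, 0.003, -0.07] [0.002, -0.105, 0.001]
[0.037, 0.0, 0.033] [0.0, 0.0, 0.0]
[-0.032, 0.0, 0.042] [0.0, 0.096, -0.0]
[-0.036, 0.0, 0.039] [0.0, 0.096, -0.0]
[-0.039, 0.0, 0.035] [0.0, 0.096, -0.0]
[-0.043, 0.0, 0.031] [0.0, 0.096, -0.0]
[-0.028, -0.0, 0.03] [0.0, 0.104, -0.0]
[-0.031, -0.0, 0.026] [0.0, 0.104, -0.0]
[-0.034, -0.0, 0.023] [0.0, 0.104, -0.0]
[-0.036, -0.0, 0.019] [0.0, 0.104, -0.0]
[-0.007, 0.01, 0.008] [0.0, 0.083, -0.0]
[-0.008, 0.01, 0.008] [0.0, 0.083, -0.0]
```

Call:
carry_out --series '[{"grip":0,"offset":[0.011,0.003,-0.07],"delta_rot":[0.002,-0.105,0.001]},{"grip":0,"offset":[0.037,0,0.033],"delta_rot":[0,0,0]},{"grip":0,"offset":[0,0,0],"delta_rot":[0,0,0]},{"grip":0,"offset":[-0.032,0,0.042],"delta_rot":[0,0.096,0]},{"grip":0,"offset":[-0.036,0,0.039],"delta_rot":[0,0.096,0]},{"grip":0,"offset":[-0.039,0,0.035],"delta_rot":[0,0.096,0]},{"grip":0,"offset":[-0.043,0,0.031],"delta_rot":[0,0.096,0]},{"grip":0,"offset":[-0.028,0,0.03],"delta_rot":[0,0.104,0]}]'

```text
time_s: 18.7
position: [0.4675, -0.0171, 0.2537]
tcp_rot: [-0.006, 0.987, -0.036, -0.158]
wrist_force: [1.0, 0.3, -0.6]
gripper_width: 0.0191
gripper_force: 59.9
```

Call:
carry_out --series '[{"grip":0,"offset":[-0.031,0,0.026],"delta_rot":[0,0.104,0]},{"grip":0,"offset":[-0.034,0,0.023],"delta_rot":[0,0.104,0]},{"grip":0,"offset":[-0.036,0,0.019],"delta_rot":[0,0.104,0]},{"grip":0,"offset":[-0.007,0.01,0.008],"delta_rot":[0,0.083,0]},{"grip":0,"offset":[-0.008,0.01,0.008],"delta_rot":[0,0.083,0]},{"grip":0,"offset":[0,0,0],"delta_rot":[0,0,0]},{"grip":0,"offset":[0,0,0],"delta_rot":[0,0,0]}]'

```text
time_s: 19.4
position: [0.4293, -0.0205, 0.2341]
tcp_rot: [0.003, 0.995, -0.037, 0.088]
wrist_force: [0.8, 0.1, -0.4]
gripper_width: 0.0189
gripper_force: 59.8
```

```bash
cat >> h.py <<'E'
def blobs(c):
    hs=cv2.cvtColor(c['frame'],cv2.COLOR_RGB2HSV); m=((hs[:,:,0]>5)&(hs[:,:,0]<16)&(hs[:,:,1]>130)&(hs[:,:,2]>90)).astype(np.uint8)
    n,l,st,ce=cv2.connectedComponentsWithStats(m); return [(int(st[i,4]),ce[i].round().tolist()) for i in range(1,n)if st[i,4]>8]
E
python3 - <<'E'
from kin import *
import h; g=np.load('g.npy'); where(); np.set_printoptions(precision=3,suppress=True)
S=scoop(); print(S[:3])
c=wsnap('w10'); q=lambda p:wproj(c,(S@[*p,1])[:3]).round()[0].tolist()
print('bowl',q((-.04,.035,.034)),q((-.04,-.035,.034)),q((.051,.035,0)),q((.051,-.035,0)))
print([(b,watz(c,*b[1],.013)[:2].round(3).tolist()) for b in blobs(c) if b[0]>80])
c=snap('side','b5'); print([(a,p,atz(c,*p,.014)[:2].round(3).tolist()) for a,p in blobs(c) if 230<p[0]<420 and p[1]>200])
W=[SP(.56,-.14,.13,-10),SP(.546,-.2235,.06,-16.05),SP(.546,-.2235,.012,-16.05)]
sd=[manip.state()['joint_pos']]
for Q in W:
    j,e=ik(Q@h.XG,g,sd); sd=[j]; print(j,round(e,1))
plan(W[:2],step=.028,ang=7.5)
E
```

```text
pos [ 0.4293 -0.0205  0.2341] z elev -79.94851500582945 yaw -4.2826160399784685 x [ 0.982  -0.0724  0.1745] y [-0.0736 -0.9973  0.0002] J [-0.3681 -0.4017  2.1096  0.0529  1.2661  1.2647] F [ 0.783   0.1432 -0.3644] t 19.4 w 0.018853570498559447
scoop in bin [-0.1034 -0.2871  0.163 ] pitch 0.12524074144870415 lip [-0.0546 -0.302   0.1631]
[[ 0.997  0.074 -0.002  0.528]
 [-0.074  0.997  0.002 -0.028]
 [ 0.002 -0.001  1.     0.163]]
bowl [254.0, 144.0] [367.0, 144.0] [265.0, 29.0] [357.0, 29.0]
[((929, [559.0, 15.0]), [0.711, -0.461]), ((227, [586.0, 34.0]), [0.689, -0.531]), ((316, [306.0, 196.0]), [0.433, -0.015]), ((1403, [272.0, 230.0]), [0.394, 0.031]), ((1749, [355.0, 229.0]), [0.387, -0.073]), ((1067, [115.0, 253.0]), [0.37, 0.274]), ((125, [379.0, 282.0]), [0.312, -0.102])]
[(17273, [232.0, 304.0], [0.876, 0.068]), (21, [285.0, 222.0], [0.593, -0.063]), (21, [279.0, 222.0], [0.61, -0.076]), (21, [277.0, 232.0], [0.636, -0.049]), (48, [281.0, 240.0], [0.642, -0.017]), (337, [399.0, 257.0], [0.374, 0.258])]
[-0.556 -0.216  2.032  0.071  1.165  1.167] 0.0
[-0.703 -0.088  2.068  0.085  1.006  1.108] 0.0
[-0.703 -0.008  2.1    0.092  0.895  1.096] 0.0
[0.022, 0.066, 0.026] [-0.003, -0.0, 0.019]
[0.024, 0.066, 0.026] [-0.003, -0.0, 0.019]
[0.025, 0.065, 0.027] [-0.003, -0.0, 0.019]
[0.026, 0.065, 0.027] [-0.003, -0.0, 0.019]
[0.028, 0.064, 0.027] [-0.003, -0.0, 0.019]
[-0.009, 0.062, 0.058] [-0.004, 0.0, 0.025]
[-0.007, 0.062, 0.058] [-0.004, 0.0, 0.025]
[-0.006, 0.062, 0.058] [-0.004, 0.0, 0.025]
[-0.004, 0.062, 0.058] [-0.004, 0.0, 0.025]
```

Call:
carry_out --series '[{"grip":0,"offset":[0.022,0.066,0.026],"delta_rot":[-0.003,0,0.019]},{"grip":0,"offset":[0.024,0.066,0.026],"delta_rot":[-0.003,0,0.019]},{"grip":0,"offset":[0.025,0.065,0.027],"delta_rot":[-0.003,0,0.019]},{"grip":0,"offset":[0.026,0.065,0.027],"delta_rot":[-0.003,0,0.019]},{"grip":0,"offset":[0.028,0.064,0.027],"delta_rot":[-0.003,0,0.019]},{"grip":0,"offset":[0,0,0],"delta_rot":[0,0,0]}]'

```text
time_s: 20.1
position: [0.463, -0.1247, 0.1995]
tcp_rot: [0.006, 0.992, -0.088, 0.085]
wrist_force: [-1.1, 0.6, -1.1]
gripper_width: 0.0192
gripper_force: 59.8
```

Call:
carry_out --series '[{"grip":0,"offset":[-0.009,0.062,0.058],"delta_rot":[-0.004,0,0.025]},{"grip":0,"offset":[-0.007,0.062,0.058],"delta_rot":[-0.004,0,0.025]},{"grip":0,"offset":[-0.006,0.062,0.058],"delta_rot":[-0.004,0,0.025]},{"grip":0,"offset":[-0.004,0.062,0.058],"delta_rot":[-0.004,0,0.025]},{"grip":0,"offset":[0,0,0],"delta_rot":[0,0,0]},{"grip":0,"offset":[0,0,0],"delta_rot":[0,0,0]}]'

```text
time_s: 20.7
position: [0.4511, -0.1959, 0.1303]
tcp_rot: [0.01, 0.987, -0.139, 0.086]
wrist_force: [1.2, 0.7, -0.9]
gripper_width: 0.0191
gripper_force: 59.8
```

```bash
python3 - <<'E'
from h import *
axes(); print(scoop()[:3]); plan([SP(.546,-.2235,.004,-16.05)],step=.012)
c=snap('side','b6'); print([(a,p,atz(c,*p,.014)[:2].round(3).tolist()) for a,p in blobs(c) if 230<p[0]<420 and p[1]>200])
E
```

```text
pos [ 0.4511 -0.1959  0.1303] z elev -80.12486755638642 yaw -14.44207993420589 x [ 0.9467 -0.2726  0.1714] y [-0.2759 -0.9612 -0.0048] J [-0.7042 -0.0863  2.0682  0.0888  1.0062  1.1047] F [ 1.1926  0.6522 -0.9147] t 20.7 w 0.019050790212515413
[[ 0.9612  0.2759 -0.0001  0.5459]
 [-0.2759  0.9612 -0.0037 -0.2227]
 [-0.001   0.0036  1.      0.0588]]
[-0.006, 0.0, 0.036] [-0.001, 0.0, 0.0]
[-0.006, 0.0, 0.036] [-0.001, 0.0, 0.0]
[-0.006, 0.0, 0.036] [-0.001, 0.0, 0.0]
[-0.006, 0.0, 0.036] [-0.001, 0.0, 0.0]
[-0.006, 0.0, 0.036] [-0.001, 0.0, 0.0]
[(17153, [232.0, 304.0], [0.876, 0.068]), (19, [279.0, 222.0], [0.61, -0.076]), (20, [286.0, 222.0], [0.591, -0.061]), (21, [277.0, 232.0], [0.636, -0.049]), (48, [281.0, 240.0], [0.642, -0.017]), (339, [399.0, 257.0], [0.374, 0.258])]
```

Call:
carry_out --series '[{"grip":0,"offset":[-0.006,0,0.036],"delta_rot":[-0.001,0,0]},{"grip":0,"offset":[-0.006,0,0.036],"delta_rot":[-0.001,0,0]},{"grip":0,"offset":[-0.006,0,0.036],"delta_rot":[-0.001,0,0]},{"grip":0,"offset":[-0.006,0,0.036],"delta_rot":[-0.001,0,0]},{"grip":0,"offset":[-0.006,0,0.034],"delta_rot":[-0.001,0,0]},{"grip":0,"offset":[-0.002,0,0.012],"delta_rot":[0,0,0]},{"grip":0,"offset":[0,0,0],"delta_rot":[0,0,0]}]'

```text
time_s: 21.45
position: [0.4507, -0.1961, 0.0714]
tcp_rot: [0.012, 0.987, -0.139, 0.085]
wrist_force: [0.0, 0.4, -1.4]
gripper_width: 0.0194
gripper_force: 59.9
```

```bash
python3 - <<'E'
from h import *
axes(); print(scoop()[:3])
E
```

```text
pos [ 0.4507 -0.1961  0.0714] z elev -80.16822537832155 yaw -16.29577409760542 x [ 0.9467 -0.2731  0.1708] y [-0.2773 -0.9608  0.0006] J [-0.7013  0.0133  2.106   0.0908  0.8672  1.097 ] F [ 0.02    0.3872 -1.4033] t 21.45 w 0.019433632200923395
[[ 0.9608  0.2773  0.0021  0.5453]
 [-0.2773  0.9608  0.0013 -0.2234]
 [-0.0016 -0.0018  1.     -0.0001]]
```

Call:
carry_out --series '[{"grip":0,"offset":[-0.001,0,0.004],"delta_rot":[0,0,0]},{"grip":0,"offset":[0,0,0],"delta_rot":[0,0,0]}]'

```text
time_s: 21.65
position: [0.4514, -0.1967, 0.0715]
tcp_rot: [0.013, 0.986, -0.139, 0.086]
wrist_force: [-0.2, 0.1, -1.1]
gripper_width: 0.0194
gripper_force: 59.9
```

Call:
carry_out --series '[{"grip":0,"offset":[-0.001,0,0.005],"delta_rot":[0,0,0]},{"grip":0,"offset":[0,0,0],"delta_rot":[0,0,0]},{"grip":0,"offset":[0,0,0],"delta_rot":[0,0,0]}]'

```text
time_s: 21.95
position: [0.4514, -0.1968, 0.07]
tcp_rot: [0.013, 0.986, -0.139, 0.086]
wrist_force: [0.1, -0.3, 0.0]
gripper_width: 0.0194
gripper_force: 60.0
```

Call:
carry_out --series '[{"grip":24,"offset":[0,0,0],"delta_rot":[0,0,0]},{"grip":32,"offset":[0,0,0],"delta_rot":[0,0,0]},{"grip":50,"offset":[0,0,0],"delta_rot":[0,0,0]},{"grip":50,"offset":[0,0,0],"delta_rot":[0,0,0]},{"grip":50,"offset":[0,0,-0.05],"delta_rot":[0,0,0]},{"grip":50,"offset":[0,0,-0.15],"delta_rot":[0,0,0]},{"grip":50,"offset":[0,0,-0.16],"delta_rot":[0,0,0]},{"grip":50,"offset":[0,0,-0.16],"delta_rot":[0,0,0]}]'

```text
time_s: 22.75
position: [0.4246, -0.1883, 0.2246]
tcp_rot: [0.013, 0.986, -0.139, 0.085]
wrist_force: [0.7, 0.0, -0.6]
gripper_width: 0.0502
gripper_force: 0.0
```

```bash
python3 - <<'E'
from h import *
axes(); S=SP(.546,-.2238,0,-16.1)
c=wsnap('w11'); a=snap('scene','s11')
# compare bowl / bystander region of the scene picture before and after
f0=load('scene')['frame'].astype(int); d=np.abs(f0-a['frame'].astype(int)).max(2)
for n,(x0,x1,y0,y1) in dict(scoop=(315,390,218,268),tape=(335,375,272,302),key=(280,326,275,300),cup=(325,352,285,325),knob=(270,290,195,214),log=(235,262,183,205),burl=(385,402,215,243),bin=(264,330,165,200)).items():
    m=d[y0:y1,x0:x1]>40; print(n,m.sum(),m.size)
print('white/grey bowl extents before/after:')
for f in(f0,a['frame'].astype(int)):
    r=f[236:268,340:392]; m=(r.min(2)>150)&(np.ptp(r,axis=2)<22); v,u=np.where(m); print(u.min()+340,u.max()+340,v.min()+236,v.max()+236,m.sum())
s=load('b6'); c=snap('side','b7')
hs=cv2.cvtColor(c['frame'],cv2.COLOR_RGB2HSV)
m=((hs[:,:,0]>3)&(hs[:,:,0]<18)&(hs[:,:,1]>100)&(hs[:,:,2]>60)).astype(np.uint8); n,l,st,ce=cv2.connectedComponentsWithStats(m)
print([(st[i].tolist(),ce[i].round().tolist(),atz(c,*ce[i],.014)[:2].round(3).tolist()) for i in range(1,n) if 260<ce[i,0]<330 and 200<ce[i,1]<260 and st[i,4]>3])
E
```

```text
pos [ 0.4246 -0.1883  0.2246] z elev -80.11460846684545 yaw -16.412436245127243 x [ 0.9466 -0.2729  0.1717] y [-0.2771 -0.9608  0.001 ] J [-0.7288 -0.2797  2.0373  0.0781  1.2288  1.1022] F [ 0.6794  0.0082 -0.5556] t 22.75 w 0.050153600678840685
scoop 911 3750
tape 198 1200
key 232 1150
cup 25 1080
knob 0 380
log 0 594
burl 33 476
bin 129 2310
white/grey bowl extents before/after:
340 391 236 267 505
341 391 236 267 583
[([283, 219, 6, 6, 23], [285.0, 221.0], [0.591, -0.064]), ([277, 220, 5, 6, 24], [279.0, 222.0], [0.61, -0.075]), ([275, 230, 5, 5, 22], [277.0, 232.0], [0.636, -0.048]), ([274, 237, 14, 8, 52], [281.0, 240.0], [0.643, -0.016])]
```

```bash
python3 - <<'E'
from h import *
to([.50,-.04,.28])
E
```

```text
offset to [ 0.5  -0.04  0.28] = [ 0.12552297 -0.54797407 -0.15737112] mm 175.1335319108669
```

Call:
carry_out --series '[{"grip":50,"offset":[0,0,-0.15],"delta_rot":[0,0,0]},{"grip":50,"offset":[0.031,-0.137,0],"delta_rot":[0,0,0]},{"grip":50,"offset":[0.031,-0.137,0],"delta_rot":[0,0,0]},{"grip":50,"offset":[0.031,-0.137,0],"delta_rot":[0,0,0]},{"grip":50,"offset":[0.031,-0.137,0],"delta_rot":[0,0,0]},{"grip":50,"offset":[0,0,0],"delta_rot":[0,0,0]},{"grip":50,"offset":[0,0,0],"delta_rot":[0,0,0]}]'

```text
time_s: 23.6
position: [0.4982, -0.0378, 0.2721]
tcp_rot: [0.013, 0.987, -0.138, 0.084]
wrist_force: [0.3, 0.1, -0.9]
gripper_width: 0.0498
gripper_force: 0.0
```

```bash
python3 - <<'E'
from h import *
axes()
c=wsnap('w12'); hs=cv2.cvtColor(c['frame'],cv2.COLOR_RGB2HSV)
m=((hs[:,:,0]>3)&(hs[:,:,0]<18)&(hs[:,:,1]>110)&(hs[:,:,2]>50)).astype(np.uint8); n,l,st,ce=cv2.connectedComponentsWithStats(m)
for i in range(1,n):
    if st[i,4]>60: print(st[i].tolist(),ce[i].round().tolist(),watz(c,*ce[i],.014)[:2].round(3),'z.064:',watz(c,*ce[i],.064)[:2].round(3))
# scoop bowl: bright grey pixels after, vs. predicted corners
S=SP(.546,-.2238,0,-16.1)
print({str(q):wproj(c,(S@[*q,1])[:3]).round()[0].tolist() for q in[(-.125,0,.112),(-.04,.035,.034),(.051,.035,0),(.051,-.035,0)]})
E
```

```text
pos [ 0.4982 -0.0378  0.2721] z elev -80.24935063002034 yaw -16.496751089946464 x [ 0.9476 -0.2707  0.1694] y [-0.2749 -0.9615  0.0016] J [-0.3218 -0.2042  1.8815  0.006   1.2943  1.5263] F [ 0.3498  0.147  -0.9089] t 23.6 w 0.04977083626743157
[487, 0, 53, 47, 1559] [512.0, 19.0] [ 0.689 -0.439] z.064: [ 0.672 -0.392]
[600, 0, 27, 10, 168] [612.0, 3.0] [ 0.734 -0.813] z.064: [ 0.711 -0.72 ]
[525, 18, 36, 33, 483] [543.0, 34.0] [ 0.659 -0.503] z.064: [ 0.645 -0.448]
[235, 43, 49, 22, 530] [259.0, 54.0] [ 0.705 -0.023] z.064: [ 0.686 -0.026]
[360, 48, 16, 15, 87] [367.0, 56.0] [ 0.661 -0.164] z.064: [ 0.647 -0.151]
[252, 82, 29, 30, 450] [264.0, 95.0] [ 0.645 -0.015] z.064: [ 0.633 -0.02 ]
[284, 88, 15, 13, 154] [291.0, 94.0] [ 0.635 -0.05 ] z.064: [ 0.624 -0.05 ]
[308, 100, 15, 14, 152] [315.0, 107.0] [ 0.61  -0.076] z.064: [ 0.602 -0.073]
[305, 116, 14, 13, 146] [312.0, 122.0] [ 0.591 -0.066] z.064: [ 0.585 -0.064]
[431, 162, 35, 68, 1095] [449.0, 196.0] [ 0.442 -0.228] z.064: [ 0.455 -0.207]
[553, 198, 29, 32, 343] [570.0, 213.0] [ 0.34  -0.476] z.064: [ 0.365 -0.424]
[263, 236, 109, 107, 8258] [320.0, 291.0] [ 0.359 -0.012] z.064: [ 0.382 -0.017]
[129, 293, 21, 22, 210] [138.0, 303.0] [0.404 0.286] z.064: [0.421 0.245]
{'(-0.125, 0, 0.112)': [457.0, 230.0], '(-0.04, 0.035, 0.034)': [411.0, 153.0], '(0.051, 0.035, 0)': [403.0, 90.0], '(0.051, -0.035, 0)': [447.0, 94.0]}
```

All six beads are in the pail (one blob of three plus three singles), the bail grip is at (0.686, -0.026, 0.064), and the scoop is back in place and empty. Handing in.

```bash
python3 -c "
from rig import manip
print(manip.job_done())"
```

```text
the job is handed in; nothing more can be done
None
```

The job is handed in: the handle is folded down to its stop, all six beads are in the pail with none spilled, and the empty scoop is back flat where it started; it took about 24 s of robot time.

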